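# Lock the mixing cups into the sprung dock, brush them out and cover them

### The job

Lock every mixing cup on the table into the brushing dock, one to a seat: set it upright on a sprung platform, press it down and hold it until the latch catches; when all are locked, brush them out with the long brush from the tallest to the shortest, each with two full strokes: down to the bottom, up to the rim and down to the bottom again. Then stand the brush back in its pot, head down, and cover each locked cup with a lid, lying flat on its rim; leave everything else on the table where it is.

Things in the scene. Friction and masses are not known exactly. Their poses are not given: they have to be found in the camera images.
- dock: grey steel brushing dock fixed to the table, 150 mm deep (x), 400 mm long (y), 60 mm high; origin: centre of its underside; y runs along the row of seats. Three square wells 84 mm wide at y = +120, 0, -120 mm (seats 0, 1, 2), each with a sprung aluminium platform 80 mm square, level with the deck when up. A cup locked on a platform stands about 39 mm above the dock's underside
- seat0_top (a point): centre of the top face of sprung platform 0 of the dock (moves with it), z up; here a cup is set upright, pressed about 25 mm down into the well and held there until latch 0 catches; then it stays down by itself
- seat1_top (a point): centre of the top face of sprung platform 1 of the dock (moves with it), z up; here a cup is set upright, pressed about 25 mm down into the well and held there until latch 1 catches; then it stays down by itself
- seat2_top (a point): centre of the top face of sprung platform 2 of the dock (moves with it), z up; here a cup is set upright, pressed about 25 mm down into the well and held there until latch 2 catches; then it stays down by itself
- seat0 (a joint): how far platform 0 is pressed down, m: 0 up (flush with the deck), 0.027 at the bottom stop; pushed up by a spring, about 5 N at the top to 13 N at the bottom. A latched platform rests at about 0.021
- seat1 (a joint): how far platform 1 is pressed down, m: 0 up (flush with the deck), 0.027 at the bottom stop; pushed up by a spring, about 5 N at the top to 13 N at the bottom. A latched platform rests at about 0.021
- seat2 (a joint): how far platform 2 is pressed down, m: 0 up (flush with the deck), 0.027 at the bottom stop; pushed up by a spring, about 5 N at the top to 13 N at the bottom. A latched platform rests at about 0.021
- latch0 (a joint): latch 0, m: 0 held back by the platform's edge, 0.013 slid home over it; over 0.009: caught. A spring slides it slowly, as it is damped: with the platform held fully down it catches after about 3 s; let go sooner, the platform comes up again. Its steel tab stands 14 mm out of the deck 63 mm from the platform's centre on the dock's +x side and moves towards the well
- latch1 (a joint): latch 1, m: 0 held back by the platform's edge, 0.013 slid home over it; over 0.009: caught. A spring slides it slowly, as it is damped: with the platform held fully down it catches after about 3 s; let go sooner, the platform comes up again. Its steel tab stands 14 mm out of the deck 63 mm from the platform's centre on the dock's +x side and moves towards the well
- latch2 (a joint): latch 2, m: 0 held back by the platform's edge, 0.013 slid home over it; over 0.009: caught. A spring slides it slowly, as it is damped: with the platform held fully down it catches after about 3 s; let go sooner, the platform comes up again. Its steel tab stands 14 mm out of the deck 63 mm from the platform's centre on the dock's +x side and moves towards the well
- cup_tall: the tallest mixing cup: plain open round aluminium beaker, outer diameter 66 mm, height 118 mm, wall 4 mm, bottom 5 mm thick, 150 g; may be absent. Origin: centre of its underside; z: up through its mouth. Best gripped from above across its outside, just under the rim
- cup_mid: the middle-sized mixing cup: plain open round aluminium beaker, outer diameter 66 mm, height 96 mm, wall 4 mm, bottom 5 mm thick, 150 g; may be absent. Origin: centre of its underside; z: up through its mouth. Best gripped from above across its outside, just under the rim
- cup_short: the shortest mixing cup: plain open round aluminium beaker, outer diameter 66 mm, height 74 mm, wall 4 mm, bottom 5 mm thick, 150 g; may be absent. Origin: centre of its underside; z: up through its mouth. Best gripped from above across its outside, just under the rim
- brush: long round brush, 185 mm long, 80 g, standing head down in its pot: flat-ended stiff black head 34 mm in diameter and 70 mm long, then a wooden handle 16 mm in diameter, with a knob 24 mm in diameter over its last 12 mm. Origin: centre of the flat lower end of the head; z: along the handle, up. Best gripped from above on the handle, about 150 mm above the origin
- pot: white ceramic brush pot fixed to the table, open round vessel, outer diameter 69 mm, inner 59 mm, height 60 mm, bottom 6 mm thick; origin: centre of its underside
- lid_a: loose lid for any of the cups: aluminium disc, diameter 72 mm, 5 mm thick, on a bevelled boss (6 mm high, 38 mm across below, 51 mm at the disc; cup mouths are 58 mm), with an upright round wooden knob on top, diameter 20 mm, 34 mm tall; 45 mm high in all, 90 g. Origin: centre of the boss's underside; z: up along the knob. Best gripped from above by the knob, 34 mm above the origin
- lid_b: loose lid for any of the cups: aluminium disc, diameter 72 mm, 5 mm thick, on a bevelled boss (6 mm high, 38 mm across below, 51 mm at the disc; cup mouths are 58 mm), with an upright round wooden knob on top, diameter 20 mm, 34 mm tall; 45 mm high in all, 90 g. Origin: centre of the boss's underside; z: up along the knob. Best gripped from above by the knob, 34 mm above the origin
- lid_c: loose lid for any of the cups: aluminium disc, diameter 72 mm, 5 mm thick, on a bevelled boss (6 mm high, 38 mm across below, 51 mm at the disc; cup mouths are 58 mm), with an upright round wooden knob on top, diameter 20 mm, 34 mm tall; 45 mm high in all, 90 g. Origin: centre of the boss's underside; z: up along the knob. Best gripped from above by the knob, 34 mm above the origin
- paint_can: bystander: closed paint can, diameter 84 mm, height 120 mm, origin at its underside
- tape_roll: bystander: roll of tape lying flat, diameter 100 mm, height 25 mm
- sand_block: bystander: cork sanding block 70 x 35 x 30 mm
- glue_jar: bystander: closed jar, diameter 64 mm, height 100 mm, origin at its underside
- offcut_b: bystander: wood offcut 110 x 50 x 30 mm
- scraper: bystander: scraper, about 0.25 m long, lying on the table
Not all that is in view belongs to the job. Leave any green look-alike of the lid_b alone.

How it is judged:
By the outcome, as a careful person would: the job done as asked, in the order asked, and still so for the second after the job is handed in, with the robot touching nothing.
Of cup_tall, cup_mid, cup_short only 2 to 3 are there at a start; the rules pass over those that are not, and their reading is None.
At some moment in a run one of cup_tall, cup_mid, cup_short may be knocked a few centimetres aside while the robot is not near it.
Once in a run the grip may slacken for a moment while it holds something.
It also fails if it takes over 210 s, if anything falls off the work surface, if the arm or the gripper's body presses on something with over 40 N, if the wrist force passes 120 N, or if a joint passes its speed limit or range.

### The arm

A 7-joint arm with a two-finger parallel gripper is mounted at the origin on the work surface. World frame = base frame: x ahead of the robot, y to its left, z up, the work surface at z = 0. Lengths are in m, angles in rad, forces in N, time in s.
With the tool pointing down it reaches from about 0.4 to 0.85 m from the base axis. Payload 10.4 kg.
Tool frame: the origin (TCP) lies between the finger pads; the fingertips stand robot.tip_extent ahead of it and the grasp point (between the pads) lies 11 mm behind it (robot.tip_extent is the distance from the TCP to the fingertips, in m); z points along the fingers, y is the line along which they close (so a half turn about z gives the same grasp; the last joint's range is limited). The gripper opens to 87 mm and grips with 3 to 60 N. Pads are 19 mm wide; open, the fingers measure 117 mm over their backs; the gripper's body (75 mm by 190 mm) begins 51 mm behind the grasp point.
Start: joints at [1.096, 0.332, -0.065, 1.46, 0.022, 1.35, -0.088], TCP at [0.273, -0.562, 0.231] pointing down, gripper open.
Joint ranges: [-2.6, 2.6], [-0.5, 2.12], [-1.47, 1.34], [0.16, 2.42], [-1.27, 4.41], [0.06, 2.06], [-2.6, 2.6]. Speed limits (rad/s): [2.22, 2.22, 2.79, 2.79, 3.14, 3.14, 3.14].

### API

Orientations are given as a unit quaternion [w, x, y, z].
In Python, from cell import robot, camera, job gives the robot as it stands.
- The arm moves only by the shell command python3 -m handwheel 'ROWS' [FORCE]. ROWS is JSON, a list of rows, each an object with "jaw": the opening, from -1 (shut) to 1 (fully open); "linear": the shift along the tool's x, y, z in mm, a list of three; "rotation": the turn, a rotation vector about the tool's x, y, z in rad, a list of three. A call has 1 to 8 rows; each row is the pose to reach, as a shift and turn from the pose commanded when the call began, along the tool's axes at that moment; what a row does not reach only later rows make up. A row lasts 1/8 s, in which the tool goes at most 62.5 mm and 10.7 degrees, less where a joint would pass 70% of its speed; a pose out of reach is approached as far as the arm can. A call with a gripper value outside its range is refused whole. The fingers move at their own pace and stop on an object; FORCE is the grip in N (left out, the last holds). Time passes only in rows, so rows that repeat a pose let the fingers close. It gives the time, the measured TCP pose, the force, the opening and the grip force at its end, in the units of the state.
- robot.read_state(): the state, without advancing time (a new reading comes with each control period).
- camera(name): name is "scene" or "top" or "wrist"; returns a dict with "frame" (400x640x3 uint8, red, green, blue), "vfov" (degrees; the focal length in pixels is half the picture's height over the tangent of half this angle, whatever the lens; pixels are square), "cx", "cy" (the principal point, pixels), "cam_to_world" (4x4, takes a point from camera to world coordinates). Camera axes: x right, y down, z forward; pixel columns grow to the right and rows downward; lengths in m; the calibration is good to about 2 mm. The wrist camera is an equidistant fisheye: a pixel r from the principal point sees the ray r / f radians off the axis. A picture is of the moment at which its call begins. There is no depth.
- job.sign_off(): hands the job in; it is judged then, once.
The state is a dict: "time_s": time; "joint_pos": joint angles; "dq": joint speeds; "tau": joint torques, N m; "tool_pos": TCP position; "eef_rot": TCP orientation; "wrist_force": force on the tool from outside, world axes, zero at the start; "moment": the same for the moment, N m; "finger_gap": opening from 0.0 (shut) to 1.0 (fully open); "finger_force": force on a finger pad.
Only numpy, scipy, OpenCV 4.12 (cv2) and the standard library are available. Lean on these libraries where they do the work, as an engineer would, in place of code of your own. Each camera call takes 0.05 s, during which the arm holds its last target. There are 200 camera calls.

## Working session

There is one attempt and no reset: what is moved stays moved. The work goes in short steps, Python scripts to look and compute and a shell command to move; the robot and the scene stay as the last step left them, time stands still between calls to the robot, and variables do not carry over. Pictures are saved under pics/ and viewed, at most 14 in all, crops included, and the job is handed in when it is done.

```bash
ls; mkdir -p pics; python3 - <<'E'
from cell import robot,camera,job
import cv2,numpy as np
print(robot.read_state(), robot.tip_extent)
for n in ["scene","top","wrist"]:
    c=camera(n); cv2.imwrite(f"pics/{n}0.png",c["frame"][:,:,::-1]); print(n,c["vfov"],c["cx"],c["cy"],np.round(c["cam_to_world"],4).tolist())
E
```

```text
pics
{'time_s': 0.0, 'joint_pos': array([ 1.09641185,  0.33287901, -0.06472804,  1.46096595,  0.02158926,
        1.3499045 , -0.08853426]), 'dq': array([ 0.00184552, -0.00082674, -0.00059691,  0.0011777 , -0.00010885,
        0.0016947 , -0.00251368]), 'tau': array([ 2.12912455e-03, -6.23259330e+01,  2.58013560e-02, -3.89882755e+01,
       -6.12504291e-02,  4.01040958e-02,  1.63337154e-04]), 'tool_pos': array([ 0.27269928, -0.56193569,  0.22973778]), 'eef_rot': array([-7.06308233e-04,  9.74593118e-01,  2.23981518e-01, -1.87640526e-04]), 'wrist_force': array([0.40964515, 0.38316356, 0.30234201]), 'moment': array([ 0.02129466, -0.00030594, -0.03735603]), 'finger_force': 0.0, 'finger_gap': 1.0002389940888758} 0.008
scene 49.03843765075062 326.1970004617268 196.11042457594567 [[-0.5325, 0.5782, -0.6181, 1.2848], [0.8463, 0.3537, -0.3983, 0.5326], [-0.0116, -0.7352, -0.6777, 0.9323], [0.0, 0.0, 0.0, 1.0]]
top 53.368315993475264 323.71588410446543 198.22243724236827 [[0.0292, -0.9826, 0.1836, 0.2774], [-0.9995, -0.0307, -0.0057, 0.0308], [0.0112, -0.1834, -0.983, 1.2461], [0.0, 0.0, 0.0, 1.0]]
wrist 65.70646984690485 324.5177035382362 200.15174666039943 [[0.4371, -0.8687, -0.2331, 0.3369], [-0.8994, -0.422, -0.1137, -0.5326], [0.0004, 0.2593, -0.9658, 0.3832], [0.0, 0.0, 0.0, 1.0]]
```

View pics/top0.png

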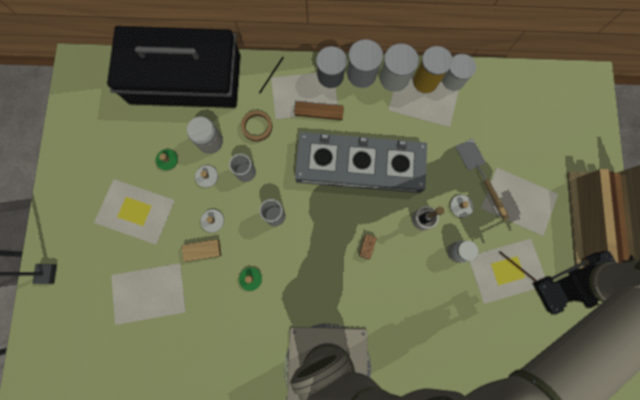

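View pics/scene0.png

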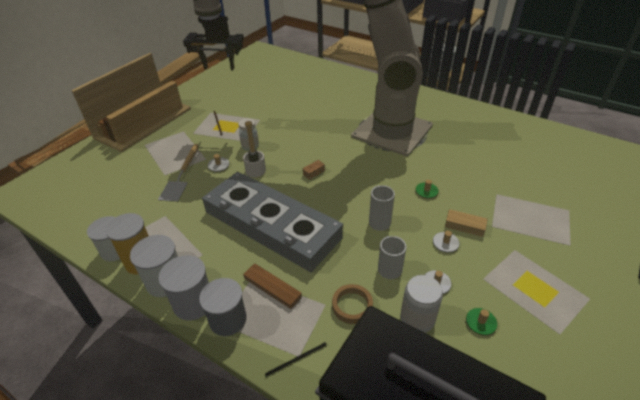

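Top view: cups with open mouths at about (241,160) and (272,210), lids at (206,176), (212,220) and (461,206), green look-alikes at (166,159) and (250,278), pot and brush at (427,217), dock at (362,160). The jar at (464,250) needs a closer look.

```bash
cat > h.py <<'E'
import numpy as np,cv2
from cell import robot,camera,job
from scipy.spatial.transform import Rotation as R
def ray(c,p):
    f=200/np.tan(np.radians(c["vfov"])/2); T=np.array(c["cam_to_world"])
    u=np.array([p[0]-c["cx"],p[1]-c["cy"]],float)
    if c.get("fish"):
        r=np.hypot(*u); t=r/f; d=np.r_[u/max(r,1e-9)*np.sin(t),np.cos(t)]
    else: d=np.r_[u/f,1]
    d=T[:3,:3]@d; return T[:3,3],d/np.linalg.norm(d)
def cam(n):
    c=camera(n); c["fish"]=n=="wrist"; c["bgr"]=np.ascontiguousarray(c["frame"][:,:,::-1]); return c
def on(c,p,z):
    o,d=ray(c,p); return o+d*(z-o[2])/d[2]
def tri(c1,p1,c2,p2):
    A=[];b=[]
    for c,p in((c1,p1),(c2,p2)):
        o,d=ray(c,p); M=np.eye(3)-np.outer(d,d); A.append(M); b.append(M@o)
    return np.linalg.lstsq(np.vstack(A),np.hstack(b),rcond=None)[0]
def proj(c,P):
    T=np.array(c["cam_to_world"]); q=T[:3,:3].T@(np.array(P)-T[:3,3]); f=200/np.tan(np.radians(c["vfov"])/2)
    if c.get("fish"):
        r=np.hypot(q[0],q[1]); t=np.arctan2(r,q[2]); return np.array([c["cx"],c["cy"]])+f*t*q[:2]/max(r,1e-9)
    return np.array([c["cx"],c["cy"]])+f*q[:2]/q[2]
def to(P,yaw=None):
    """shift mm in tool axes to world TCP P; and rotvec to point down with finger (tool y) line at yaw"""
    s=robot.read_state(); q=s["eef_rot"]; r=R.from_quat(np.r_[q[1:],q[0]])
    out=[np.round(r.inv().apply(np.array(P)-s["tool_pos"])*1000,1).tolist()]
    if yaw is not None:
        best=None
        for k in (0,np.pi):
            y=np.array([np.cos(yaw+k),np.sin(yaw+k),0]); z=np.array([0,0,-1.]); x=np.cross(y,z)
            v=(r.inv()*R.from_matrix(np.c_[x,y,z])).as_rotvec()
            if best is None or np.linalg.norm(v)<np.linalg.norm(best): best=v
        out.append(np.round(best,3).tolist())
    return out
E
python3 - <<'E'
from h import *
t=cam("top"); s=cam("scene")
a=cv2.resize(t["bgr"][110:300,140:310],None,fx=3.1,fy=3.1,interpolation=cv2.INTER_CUBIC)[:590,:]
cv2.imwrite("pics/tl.png",a)
b=cv2.resize(t["bgr"][120:270,290:490],None,fx=3.9,fy=3.9,interpolation=cv2.INTER_CUBIC)
cv2.imwrite("pics/tr.png",b)
d=cv2.resize(s["bgr"][110:340,180:500],None,fx=2.5,fy=2.5,interpolation=cv2.INTER_CUBIC)
cv2.imwrite("pics/sc.png",d)
E
```

```text
(no output)
```

View pics/tl.png

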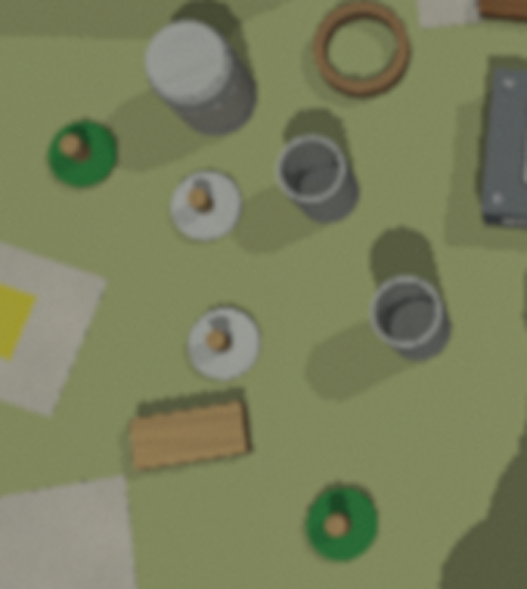

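View pics/tr.png

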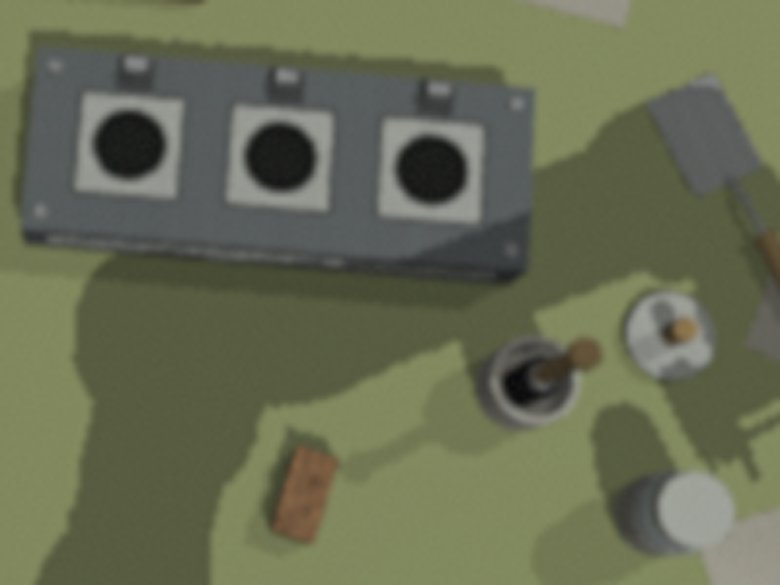

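View pics/sc.png

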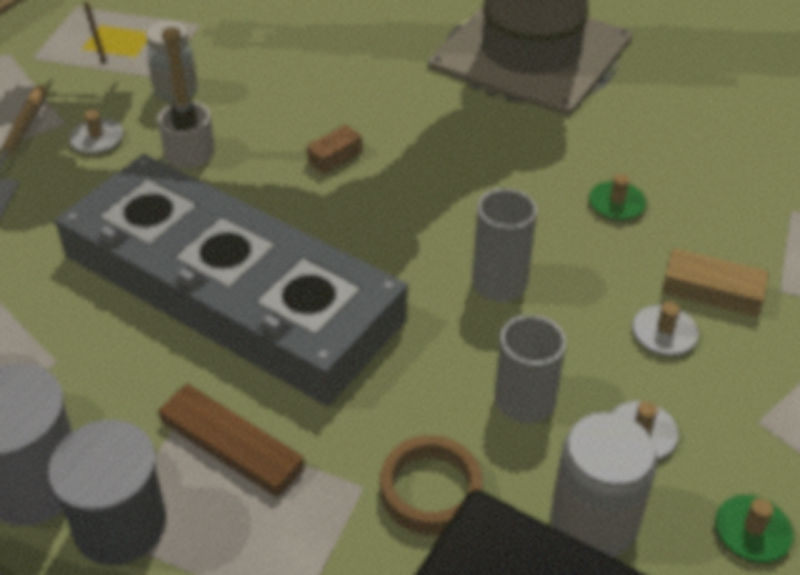

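```bash
python3 - <<'E'
from h import *
np.set_printoptions(precision=4,suppress=True)
t=cam("top"); s=cam("scene")
print("A",tri(t,(240.3,164.5),s,(392.8,246))); print("B",tri(t,(271.3,210.6),s,(382.4,193.6)))
for n,p,k in(("l1",(206.5,176.1),(204.5,173.2)),("l2",(212.3,220.6),(210,220)),("l3",(461.8,206.2),(464.6,204.4))): print(n,on(t,p,.009),on(t,k,.045))
P=[on(t,p,.06) for p in((323.3,157.2),(361.8,160.3),(400.8,163.6))]; print("seats",P, np.degrees(np.arctan2(*(P[0]-P[2])[:2])))
# dark discs refine
g=cv2.cvtColor(t["bgr"],cv2.COLOR_BGR2HSV)
for p in((323,157),(362,160),(401,164)):
    x,y=p; w=(t["bgr"][y-14:y+14,x-14:x+14].max(2)<60).astype(np.uint8); m=cv2.moments(w,True); q=(x-14+m["m10"]/m["m00"],y-14+m["m01"]/m["m00"]); print("disc",q,on(t,q,.06))
for z in(.074,.096,.118):print(z,on(t,(240.3,164.5),z),on(t,(271.3,210.6),z))
print("pot",on(t,(426.4,217.7),.06)); print("knob",tri(t,(440.3,210.5),s,(248.8,124)), on(t,(440.3,210.5),.19))
E
```

```text
A [0.5874 0.2782 0.0909]
B [0.4474 0.176  0.1118]
l1 [0.5685 0.3989 0.009 ] [0.569  0.3952 0.045 ]
l2 [0.4266 0.3691 0.009 ] [0.4239 0.3663 0.045 ]
l3 [ 0.4965 -0.4137  0.009 ] [ 0.496  -0.4096  0.045 ]
seats [array([0.6279, 0.029 , 0.06  ]), array([ 0.6218, -0.0902,  0.06  ]), array([ 0.6152, -0.2109,  0.06  ])] 3.03472966005648
disc (322.81278538812785, 156.64383561643837) [0.6296 0.0306 0.06  ]
disc (361.4678899082569, 159.7981651376147) [ 0.6234 -0.0892  0.06  ]
disc (400.21973094170403, 163.1255605381166) [ 0.6166 -0.2091  0.06  ]
0.074 [0.5926 0.2803 0.074 ] [0.454  0.1788 0.074 ]
0.096 [0.5866 0.2756 0.096 ] [0.4507 0.176  0.096 ]
0.118 [0.5807 0.271  0.118 ] [0.4474 0.1732 0.118 ]
pot [ 0.4489 -0.2871  0.06  ]
knob [ 0.4499 -0.2888  0.1839] [ 0.4509 -0.2902  0.19  ]
```

Two cups are present: A = cup_mid at (0.587, 0.276), B = cup_tall at (0.447, 0.174). The dock's yaw is about −3°, with its seats at (0.629, 0.030), (0.623, −0.089) and (0.616, −0.209). The jar at (464,250) is closed, so it is the glue jar.

```bash
python3 - <<'E'
from h import *
print(to((.5,-.3,.27),-.054),to((.5,-.1,.27),-.054),to((.45,.174,.27),-.054))
E
```

```text
[[318.9, -136.8, -39.6], [-0.0, -0.0, -1.065]] [[406.2, -316.7, -39.5], [-0.0, -0.0, -1.065]] [[480.8, -585.0, -39.5], [-0.0, -0.0, -1.065]]
```

```bash
python3 -m handwheel '[{"jaw":1,"linear":[319,-137,-40],"rotation":[0,0,-1.065]},{"jaw":1,"linear":[319,-137,-40],"rotation":[0,0,-1.065]},{"jaw":1,"linear":[319,-137,-40],"rotation":[0,0,-1.065]},{"jaw":1,"linear":[319,-137,-40],"rotation":[0,0,-1.065]},{"jaw":1,"linear":[319,-137,-40],"rotation":[0,0,-1.065]},{"jaw":1,"linear":[319,-137,-40],"rotation":[0,0,-1.065]},{"jaw":1,"linear":[406,-317,-40],"rotation":[0,0,-1.065]},{"jaw":1,"linear":[406,-317,-40],"rotation":[0,0,-1.065]}]' 40
python3 - <<'E'
from h import *
print(to((.45,.174,.27),-.054))
E
```

```text
time_s: 1.35
tool_pos: [0.4999, -0.1729, 0.2704]
eef_rot: [0.0, 0.726, 0.688, 0.0]
wrist_force: [0.7, 0.4, 0.0]
finger_gap: 1.003
finger_force: 0.0
[[343.7, -68.6, 0.5], [0.0, -0.0, -0.0]]
```

```bash
python3 -m handwheel '[{"jaw":1,"linear":[344,-69,0],"rotation":[0,0,0]},{"jaw":1,"linear":[344,-69,0],"rotation":[0,0,0]},{"jaw":1,"linear":[344,-69,0],"rotation":[0,0,0]},{"jaw":1,"linear":[344,-69,0],"rotation":[0,0,0]},{"jaw":1,"linear":[344,-69,0],"rotation":[0,0,0]},{"jaw":1,"linear":[344,-69,0],"rotation":[0,0,0]},{"jaw":1,"linear":[344,-69,0],"rotation":[0,0,0]}]'
python3 - <<'E'
from h import *
w=cam("wrist"); cv2.imwrite("pics/w1.png",w["bgr"])
t=cam("top"); cv2.imwrite("pics/t1.png",t["bgr"])
print(proj(w,(.4474,.1735,.118)),proj(w,(.5866,.2756,.096)),robot.read_state()["tool_pos"])
E
```

```text
time_s: 2.22
tool_pos: [0.4485, 0.1756, 0.2708]
eef_rot: [-0.0, 0.724, 0.69, 0.0]
wrist_force: [0.0, -0.2, 0.4]
finger_gap: 0.997
finger_force: 0.0
[322.64972528 189.8069425 ] [445.10654122  89.67470312] [0.44963126 0.1720113  0.27048612]
```

View pics/w1.png

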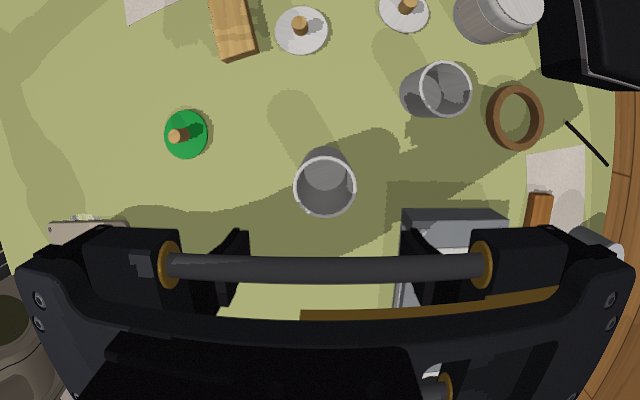

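The wrist view shows the tall cup's rim centred near (325,187) and the mid cup's rim near (446,89). Both match the predictions. I'll fit the rim precisely and descend.

```bash
cat >> h.py <<'E'
def rim(c,guess,z,r=.031,thr=None):
    """centre of a bright cup rim near world guess: bright pixels whose plane point lies 24-38 mm off, circle fit"""
    u,v=np.meshgrid(np.arange(640),np.arange(400)); p=proj(c,guess); 
    g=cv2.cvtColor(c["bgr"],cv2.COLOR_BGR2GRAY).astype(int); hs=cv2.cvtColor(c["bgr"],cv2.COLOR_BGR2HSV)
    ctr=np.array(guess,float)[:2]
    win=np.hypot(u-p[0],v-p[1])<70
    pts=np.array([(*on(c,(a,b),z)[:2],g[b,a],hs[b,a,1]) for a,b in zip(u[win],v[win])])
    for k in range(6):
        d=np.hypot(*(pts[:,:2]-ctr).T); tol=.012 if k<3 else .006
        m=(abs(d-r)<tol)&(pts[:,3]<45); th=thr or np.percentile(pts[m][:,2],65)
        q=pts[m&(pts[:,2]>th)]
        A=np.c_[2*q[:,:2],np.ones(len(q))]; s=np.linalg.lstsq(A,(q[:,:2]**2).sum(1),rcond=None)[0]; ctr=s[:2]
    return ctr, np.sqrt(s[2]+ctr@ctr), len(q)
E
python3 - <<'E'
from h import *
w=cam("wrist"); a=rim(w,(.4474,.1735),.118) if 0 else rim(w,(.4474,.1735,.118),.118); print(a)
print(rim(w,(.5866,.2756,.096),.096)); print(on(w,(324.8,187),.118))
print(to((*a[0],.118-.026),-.054))
E
```

```text
(array([0.44920392, 0.17595787]), np.float64(0.030653052969836978), 512)
(array([0.58796067, 0.27739431]), np.float64(0.030637777565304173), 433)
[0.45078118 0.1725845  0.118     ]
[[4.7, -0.9, 178.4], [0.0, 0.001, -0.001]]
```

```bash
python3 -m handwheel '[{"jaw":1,"linear":[4,-1,60],"rotation":[0,0,0]},{"jaw":1,"linear":[4,-1,120],"rotation":[0,0,0]},{"jaw":1,"linear":[4,-1,150],"rotation":[0,0,0]},{"jaw":1,"linear":[4,-1,178],"rotation":[0,0,0]},{"jaw":1,"linear":[4,-1,178],"rotation":[0,0,0]},{"jaw":-1,"linear":[4,-1,178],"rotation":[0,0,0]},{"jaw":-1,"linear":[4,-1,178],"rotation":[0,0,0]},{"jaw":-1,"linear":[4,-1,178],"rotation":[0,0,0]}]' 40
python3 -m handwheel '[{"jaw":-1,"linear":[0,0,0],"rotation":[0,0,0]},{"jaw":-1,"linear":[0,0,0],"rotation":[0,0,0]},{"jaw":-1,"linear":[0,0,0],"rotation":[0,0,0]}]' 40
```

```text
time_s: 3.38
tool_pos: [0.4492, 0.1765, 0.0934]
eef_rot: [0.0, 0.726, 0.688, 0.0]
wrist_force: [-0.8, 0.5, 5.4]
finger_gap: 0.761
finger_force: 40.0
time_s: 3.75
tool_pos: [0.4493, 0.1767, 0.0934]
eef_rot: [0.0, 0.726, 0.688, 0.0]
wrist_force: [-1.3, -0.9, 7.2]
finger_gap: 0.759
finger_force: 40.0
```

```bash
python3 -m handwheel '[{"jaw":-1,"linear":[0,0,-60],"rotation":[0,0,0]},{"jaw":-1,"linear":[0,0,-115],"rotation":[0,0,0]},{"jaw":-1,"linear":[0,0,-115],"rotation":[0,0,0]}]'
python3 - <<'E'
from h import *
print(to((.616,-.210,.19),-.054), to((.616,-.210,.155),-.054),robot.read_state()["wrist_force"])
E
```

```text
time_s: 4.12
tool_pos: [0.4507, 0.1775, 0.2115]
eef_rot: [0.002, 0.726, 0.688, 0.003]
wrist_force: [-0.1, 0.0, -2.9]
finger_gap: 0.76
finger_force: 40.0
[[-378.1, 185.8, 22.2], [0.007, -0.001, 0.0]] [[-378.1, 185.6, 57.2], [0.007, -0.001, 0.0]] [-0.14794959  0.02273923 -2.92166445]
```

```bash
python3 -m handwheel '[{"jaw":-1,"linear":[-378,186,0],"rotation":[0,0,0]},{"jaw":-1,"linear":[-378,186,0],"rotation":[0,0,0]},{"jaw":-1,"linear":[-378,186,0],"rotation":[0,0,0]},{"jaw":-1,"linear":[-378,186,0],"rotation":[0,0,0]},{"jaw":-1,"linear":[-378,186,0],"rotation":[0,0,0]},{"jaw":-1,"linear":[-378,186,0],"rotation":[0,0,0]},{"jaw":-1,"linear":[-378,186,0],"rotation":[0,0,0]},{"jaw":-1,"linear":[-378,186,0],"rotation":[0,0,0]}]'
python3 - <<'E'
from h import *
t=cam("top"); s=cam("scene"); w=cam("wrist")
cv2.imwrite("pics/w2.png",w["bgr"]); cv2.imwrite("pics/s2.png",cv2.resize(s["bgr"][110:310,140:400],None,fx=3,fy=3))
print(to((.616,-.210,.155),-.054),robot.read_state()["tool_pos"])
E
```

```text
time_s: 5.12
tool_pos: [0.6134, -0.2157, 0.2048]
eef_rot: [-0.001, 0.728, 0.686, -0.001]
wrist_force: [0.1, 1.0, -2.7]
finger_gap: 0.76
finger_force: 40.0
[[-0.2, 2.3, 51.5], [-0.001, -0.001, 0.001]] [ 0.61375245 -0.20975522  0.20645919]
```

View pics/s2.png

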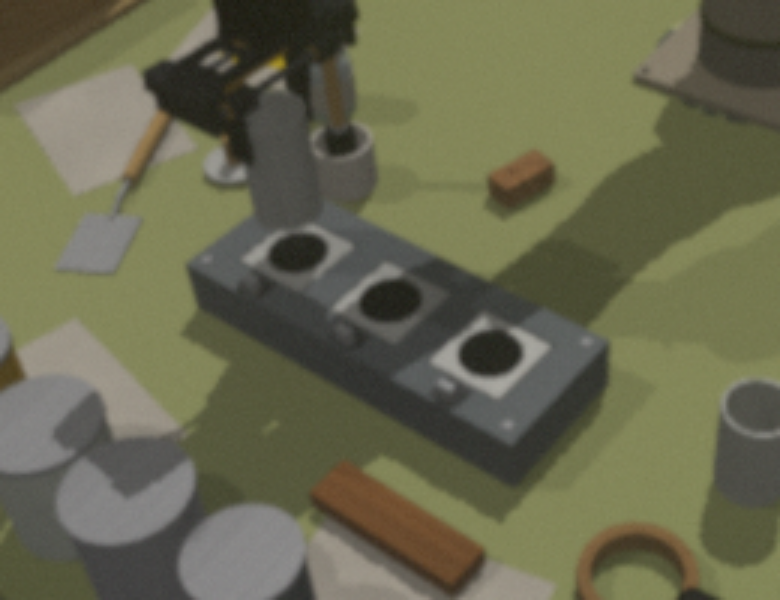

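The held cup is centred over seat 2, with its base above the white platform near (297,250). I'll lower it and press.

```bash
python3 -m handwheel '[{"jaw":-1,"linear":[0,2,30],"rotation":[0,0,0]},{"jaw":-1,"linear":[0,2,48],"rotation":[0,0,0]},{"jaw":-1,"linear":[0,2,54],"rotation":[0,0,0]},{"jaw":-1,"linear":[0,2,60],"rotation":[0,0,0]},{"jaw":-1,"linear":[0,2,66],"rotation":[0,0,0]},{"jaw":-1,"linear":[0,2,72],"rotation":[0,0,0]},{"jaw":-1,"linear":[0,2,78],"rotation":[0,0,0]},{"jaw":-1,"linear":[0,2,78],"rotation":[0,0,0]}]' 50
```

```text
time_s: 6.28
tool_pos: [0.6162, -0.2113, 0.1306]
eef_rot: [0.0, 0.726, 0.688, -0.0]
wrist_force: [-4.3, 0.3, 7.8]
finger_gap: 0.76
finger_force: 50.0
```

```bash
H='python3 -m handwheel'; python3 -m handwheel '[{"jaw":-1,"linear":[0,0,3],"rotation":[0,0,0]},{"jaw":-1,"linear":[0,0,6],"rotation":[0,0,0]},{"jaw":-1,"linear":[0,0,6],"rotation":[0,0,0]},{"jaw":-1,"linear":[0,0,6],"rotation":[0,0,0]}]'
python3 -m handwheel '[{"jaw":-1,"linear":[0,0,0],"rotation":[0,0,0]},{"jaw":-1,"linear":[0,0,0],"rotation":[0,0,0]},{"jaw":-1,"linear":[0,0,0],"rotation":[0,0,0]},{"jaw":-1,"linear":[0,0,0],"rotation":[0,0,0]},{"jaw":-1,"linear":[0,0,0],"rotation":[0,0,0]},{"jaw":-1,"linear":[0,0,0],"rotation":[0,0,0]},{"jaw":-1,"linear":[0,0,0],"rotation":[0,0,0]},{"jaw":-1,"linear":[0,0,0],"rotation":[0,0,0]}]'
```

```text
time_s: 6.78
tool_pos: [0.6165, -0.2113, 0.1254]
eef_rot: [0.001, 0.726, 0.688, 0.0]
wrist_force: [-5.5, 0.3, 8.5]
finger_gap: 0.76
finger_force: 50.0
time_s: 7.78
tool_pos: [0.6165, -0.2113, 0.1254]
eef_rot: [0.001, 0.726, 0.688, 0.0]
wrist_force: [-5.4, 1.8, 7.4]
finger_gap: 0.761
finger_force: 50.0
```

```bash
for i in 1; do python3 -m handwheel '[{"jaw":-1,"linear":[0,0,2],"rotation":[0,0,0]},{"jaw":-1,"linear":[0,0,2],"rotation":[0,0,0]},{"jaw":-1,"linear":[0,0,2],"rotation":[0,0,0]},{"jaw":-1,"linear":[0,0,2],"rotation":[0,0,0]},{"jaw":-1,"linear":[0,0,2],"rotation":[0,0,0]},{"jaw":-1,"linear":[0,0,2],"rotation":[0,0,0]},{"jaw":-1,"linear":[0,0,2],"rotation":[0,0,0]},{"jaw":-1,"linear":[0,0,2],"rotation":[0,0,0]}]'; done
python3 -m handwheel '[{"jaw":-1,"linear":[0,0,0],"rotation":[0,0,0]},{"jaw":-1,"linear":[0,0,0],"rotation":[0,0,0]},{"jaw":-1,"linear":[0,0,0],"rotation":[0,0,0]},{"jaw":-1,"linear":[0,0,0],"rotation":[0,0,0]},{"jaw":-1,"linear":[0,0,0],"rotation":[0,0,0]},{"jaw":-1,"linear":[0,0,0],"rotation":[0,0,0]},{"jaw":-1,"linear":[0,0,0],"rotation":[0,0,0]},{"jaw":-1,"linear":[0,0,0],"rotation":[0,0,0]}]'
python3 -m handwheel '[{"jaw":-1,"linear":[0,0,0],"rotation":[0,0,0]},{"jaw":-1,"linear":[0,0,0],"rotation":[0,0,0]},{"jaw":-1,"linear":[0,0,0],"rotation":[0,0,0]},{"jaw":-1,"linear":[0,0,0],"rotation":[0,0,0]},{"jaw":-1,"linear":[0,0,0],"rotation":[0,0,0]},{"jaw":-1,"linear":[0,0,0],"rotation":[0,0,0]},{"jaw":-1,"linear":[0,0,0],"rotation":[0,0,0]},{"jaw":-1,"linear":[0,0,0],"rotation":[0,0,0]}]'
```

```text
time_s: 8.78
tool_pos: [0.6165, -0.2113, 0.1235]
eef_rot: [0.001, 0.726, 0.688, 0.0]
wrist_force: [-5.8, 0.3, 9.7]
finger_gap: 0.756
finger_force: 50.0
time_s: 9.78
tool_pos: [0.6165, -0.2113, 0.1235]
eef_rot: [0.001, 0.726, 0.688, 0.0]
wrist_force: [-5.7, 1.5, 9.7]
finger_gap: 0.761
finger_force: 50.0
time_s: 10.78
tool_pos: [0.6165, -0.2113, 0.1235]
eef_rot: [0.001, 0.726, 0.688, 0.0]
wrist_force: [-5.0, 1.2, 9.6]
finger_gap: 0.76
finger_force: 50.0
```

```bash
python3 -m handwheel '[{"jaw":-1,"linear":[0,0,-3],"rotation":[0,0,0]},{"jaw":-1,"linear":[0,0,-6],"rotation":[0,0,0]},{"jaw":-1,"linear":[0,0,-7],"rotation":[0,0,0]},{"jaw":-1,"linear":[0,0,-7],"rotation":[0,0,0]}]'
python3 - <<'E'
from h import *
s=cam("scene");cv2.imwrite("pics/s3.png",cv2.resize(s["bgr"][150:260,190:330],None,fx=5,fy=5,interpolation=cv2.INTER_CUBIC))
E
```

```text
time_s: 11.28
tool_pos: [0.6161, -0.2111, 0.1286]
eef_rot: [0.0, 0.726, 0.688, 0.0]
wrist_force: [0.3, 0.1, -1.6]
finger_gap: 0.761
finger_force: 50.0
```

View pics/s3.png

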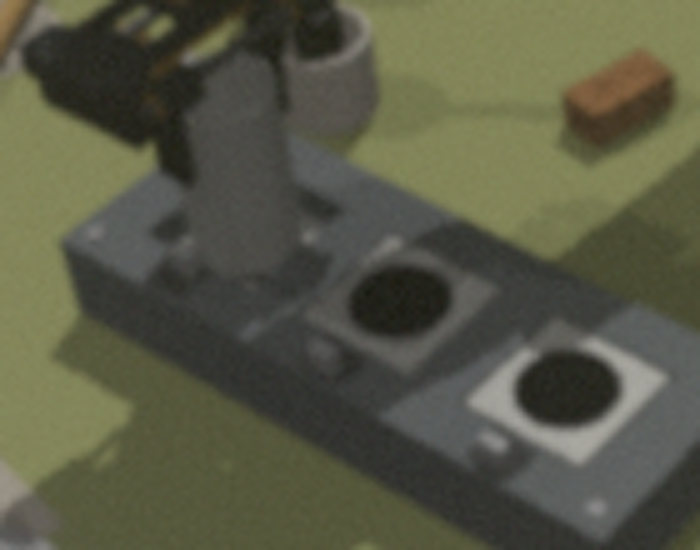

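The platform stays down and the force has dropped to the cup's weight, so latch 2 has caught. I'll release and retreat.

```bash
python3 -m handwheel '[{"jaw":1,"linear":[0,0,0],"rotation":[0,0,0]},{"jaw":1,"linear":[0,0,0],"rotation":[0,0,0]},{"jaw":1,"linear":[0,0,0],"rotation":[0,0,0]},{"jaw":1,"linear":[0,0,-30],"rotation":[0,0,0]},{"jaw":1,"linear":[0,0,-80],"rotation":[0,0,0]},{"jaw":1,"linear":[0,0,-120],"rotation":[0,0,0]},{"jaw":1,"linear":[0,0,-120],"rotation":[0,0,0]}]'
python3 - <<'E'
from h import *
t=cam("top"); s=cam("scene"); w=cam("wrist"); print(rim(t,(.587,.2765,.096),.096), to((.585,.265,.25),-.054))
cv2.imwrite("pics/t3.png",t["bgr"]);cv2.imwrite("pics/w3.png",w["bgr"]);cv2.imwrite("pics/s4.png",s["bgr"])
E
```

```text
time_s: 12.2
tool_pos: [0.6177, -0.2112, 0.2526]
eef_rot: [0.003, 0.726, 0.688, 0.002]
wrist_force: [-0.4, -1.0, -1.5]
finger_gap: 1.001
finger_force: 0.0
(array([0.58813721, 0.27818601]), np.float64(0.030951813445620605), 75) [[473.7, -56.3, -2.3], [-0.001, -0.0, 0.0]]
```

Mid cup unmoved. Move above it.

```bash
python3 -m handwheel '[{"jaw":1,"linear":[480,-56,0],"rotation":[0,0,0]},{"jaw":1,"linear":[480,-56,0],"rotation":[0,0,0]},{"jaw":1,"linear":[480,-56,0],"rotation":[0,0,0]},{"jaw":1,"linear":[480,-56,0],"rotation":[0,0,0]},{"jaw":1,"linear":[480,-56,0],"rotation":[0,0,0]},{"jaw":1,"linear":[480,-56,0],"rotation":[0,0,0]},{"jaw":1,"linear":[480,-56,0],"rotation":[0,0,0]},{"jaw":1,"linear":[480,-56,0],"rotation":[0,0,0]}]'
python3 - <<'E'
from h import *
import time
w=cam("wrist"); a=rim(w,(.5875,.277,.096),.096); print(a, to((*a[0],.071),-.054),robot.read_state()["tool_pos"]); cv2.imwrite("pics/w4.png",w["bgr"])
E
```

```text
time_s: 13.35
tool_pos: [0.5847, 0.274, 0.2471]
eef_rot: [-0.001, 0.725, 0.689, -0.001]
wrist_force: [0.9, -0.5, 0.2]
finger_gap: 1.001
finger_force: 0.0
(array([0.58839835, 0.27736907]), np.float64(0.030837971906379644), 539) [[-3.3, 7.0, 175.8], [-0.004, -0.003, 0.009]] [0.58216974 0.28042346 0.24681745]
```

```bash
python3 -m handwheel '[{"jaw":1,"linear":[0,0,0],"rotation":[0,0,0]},{"jaw":1,"linear":[0,0,0],"rotation":[0,0,0]},{"jaw":1,"linear":[0,0,0],"rotation":[0,0,0]}]'
python3 - <<'E'
from h import *
w=cam("wrist"); a=rim(w,(.5875,.277,.096),.096); print(a, to((*a[0],.071),-.054),robot.read_state()["tool_pos"])
E
```

```text
time_s: 13.78
tool_pos: [0.5866, 0.2695, 0.2483]
eef_rot: [0.0, 0.727, 0.687, -0.0]
wrist_force: [0.4, 0.0, 0.3]
finger_gap: 1.002
finger_force: 0.0
(array([0.58838698, 0.27737154]), np.float64(0.030812662366325058), 532) [[7.8, 1.4, 177.4], [0.0, 0.001, -0.002]] [0.58657583 0.26977176 0.24837893]
```

```bash
python3 -m handwheel '[{"jaw":1,"linear":[8,1,60],"rotation":[0,0,0]},{"jaw":1,"linear":[8,1,120],"rotation":[0,0,0]},{"jaw":1,"linear":[8,1,150],"rotation":[0,0,0]},{"jaw":1,"linear":[8,1,176],"rotation":[0,0,0]},{"jaw":1,"linear":[8,1,176],"rotation":[0,0,0]},{"jaw":-1,"linear":[8,1,176],"rotation":[0,0,0]},{"jaw":-1,"linear":[8,1,176],"rotation":[0,0,0]},{"jaw":-1,"linear":[8,1,176],"rotation":[0,0,0]}]' 50
python3 -m handwheel '[{"jaw":-1,"linear":[0,0,0],"rotation":[0,0,0]},{"jaw":-1,"linear":[0,0,0],"rotation":[0,0,0]}]'
python3 -m handwheel '[{"jaw":-1,"linear":[0,0,-60],"rotation":[0,0,0]},{"jaw":-1,"linear":[0,0,-115],"rotation":[0,0,0]},{"jaw":-1,"linear":[0,0,-115],"rotation":[0,0,0]},{"jaw":-1,"linear":[0,0,-115],"rotation":[0,0,0]}]'
python3 - <<'E'
from h import *
print(to((.629,.030,.18),-.054))
E
```

```text
time_s: 14.82
tool_pos: [0.588, 0.2793, 0.0736]
eef_rot: [0.0, 0.726, 0.688, 0.001]
wrist_force: [-0.1, -0.2, 5.1]
finger_gap: 0.748
finger_force: 50.1
time_s: 15.08
tool_pos: [0.588, 0.2793, 0.0736]
eef_rot: [0.0, 0.726, 0.688, 0.001]
wrist_force: [-0.5, -1.2, 6.5]
finger_gap: 0.751
finger_force: 50.0
time_s: 15.58
tool_pos: [0.5872, 0.2787, 0.1866]
eef_rot: [0.0, 0.726, 0.688, -0.001]
wrist_force: [-0.9, -0.5, -3.0]
finger_gap: 0.749
finger_force: 50.0
[[-246.1, 55.2, 6.8], [-0.001, 0.001, -0.0]]
```

```bash
python3 -m handwheel '[{"jaw":-1,"linear":[-246,55,0],"rotation":[0,0,0]},{"jaw":-1,"linear":[-246,55,0],"rotation":[0,0,0]},{"jaw":-1,"linear":[-246,55,0],"rotation":[0,0,0]},{"jaw":-1,"linear":[-246,55,0],"rotation":[0,0,0]},{"jaw":-1,"linear":[-246,55,0],"rotation":[0,0,0]},{"jaw":-1,"linear":[-246,55,0],"rotation":[0,0,0]},{"jaw":-1,"linear":[-246,55,0],"rotation":[0,0,0]},{"jaw":-1,"linear":[-246,55,0],"rotation":[0,0,0]}]'
python3 - <<'E'
from h import *
s=cam("scene"); cv2.imwrite("pics/s5.png",s["bgr"])
print(to((.629,.030,.1336),-.054),to((.629,.030,.104),-.054),robot.read_state()["tool_pos"])
E
```

```text
time_s: 16.58
tool_pos: [0.6288, 0.0321, 0.1873]
eef_rot: [-0.0, 0.725, 0.689, -0.0]
wrist_force: [0.4, 0.2, -1.5]
finger_gap: 0.747
finger_force: 50.0
[[-1.8, 0.2, 53.8], [-0.0, -0.0, 0.002]] [[-1.8, 0.2, 83.4], [-0.0, -0.0, 0.002]] [0.62892649 0.03176639 0.18740716]
```

```bash
python3 -m handwheel '[{"jaw":-1,"linear":[-2,0,30],"rotation":[0,0,0]},{"jaw":-1,"linear":[-2,0,48],"rotation":[0,0,0]},{"jaw":-1,"linear":[-2,0,55],"rotation":[0,0,0]},{"jaw":-1,"linear":[-2,0,62],"rotation":[0,0,0]},{"jaw":-1,"linear":[-2,0,69],"rotation":[0,0,0]},{"jaw":-1,"linear":[-2,0,76],"rotation":[0,0,0]},{"jaw":-1,"linear":[-2,0,83],"rotation":[0,0,0]},{"jaw":-1,"linear":[-2,0,83],"rotation":[0,0,0]}]'
python3 -m handwheel '[{"jaw":-1,"linear":[0,0,0],"rotation":[0,0,0]},{"jaw":-1,"linear":[0,0,0],"rotation":[0,0,0]}]'
```

```text
time_s: 17.62
tool_pos: [0.6296, 0.0289, 0.1067]
eef_rot: [0.001, 0.726, 0.688, 0.0]
wrist_force: [-6.6, -0.3, 11.1]
finger_gap: 0.749
finger_force: 50.0
time_s: 17.88
tool_pos: [0.6296, 0.0289, 0.1067]
eef_rot: [0.001, 0.726, 0.688, 0.0]
wrist_force: [-5.6, -1.0, 11.8]
finger_gap: 0.75
finger_force: 50.0
```

```bash
python3 -m handwheel '[{"jaw":-1,"linear":[0,0,2],"rotation":[0,0,0]},{"jaw":-1,"linear":[0,0,2],"rotation":[0,0,0]},{"jaw":-1,"linear":[0,0,2],"rotation":[0,0,0]},{"jaw":-1,"linear":[0,0,2],"rotation":[0,0,0]},{"jaw":-1,"linear":[0,0,2],"rotation":[0,0,0]},{"jaw":-1,"linear":[0,0,2],"rotation":[0,0,0]},{"jaw":-1,"linear":[0,0,2],"rotation":[0,0,0]},{"jaw":-1,"linear":[0,0,2],"rotation":[0,0,0]}]'
python3 -m handwheel '[{"jaw":-1,"linear":[0,0,0],"rotation":[0,0,0]},{"jaw":-1,"linear":[0,0,0],"rotation":[0,0,0]},{"jaw":-1,"linear":[0,0,0],"rotation":[0,0,0]},{"jaw":-1,"linear":[0,0,0],"rotation":[0,0,0]},{"jaw":-1,"linear":[0,0,0],"rotation":[0,0,0]},{"jaw":-1,"linear":[0,0,0],"rotation":[0,0,0]},{"jaw":-1,"linear":[0,0,0],"rotation":[0,0,0]},{"jaw":-1,"linear":[0,0,0],"rotation":[0,0,0]}]'
python3 -m handwheel '[{"jaw":-1,"linear":[0,0,0],"rotation":[0,0,0]},{"jaw":-1,"linear":[0,0,0],"rotation":[0,0,0]},{"jaw":-1,"linear":[0,0,0],"rotation":[0,0,0]},{"jaw":-1,"linear":[0,0,0],"rotation":[0,0,0]},{"jaw":-1,"linear":[0,0,0],"rotation":[0,0,0]},{"jaw":-1,"linear":[0,0,0],"rotation":[0,0,0]},{"jaw":-1,"linear":[0,0,0],"rotation":[0,0,0]},{"jaw":-1,"linear":[0,0,0],"rotation":[0,0,0]}]'
python3 -m handwheel '[{"jaw":-1,"linear":[0,0,0],"rotation":[0,0,0]},{"jaw":-1,"linear":[0,0,0],"rotation":[0,0,0]},{"jaw":-1,"linear":[0,0,0],"rotation":[0,0,0]},{"jaw":-1,"linear":[0,0,0],"rotation":[0,0,0]},{"jaw":-1,"linear":[0,0,0],"rotation":[0,0,0]},{"jaw":-1,"linear":[0,0,0],"rotation":[0,0,0]},{"jaw":-1,"linear":[0,0,0],"rotation":[0,0,0]},{"jaw":-1,"linear":[0,0,0],"rotation":[0,0,0]}]'
python3 -m handwheel '[{"jaw":-1,"linear":[0,0,-3],"rotation":[0,0,0]},{"jaw":-1,"linear":[0,0,-6],"rotation":[0,0,0]},{"jaw":-1,"linear":[0,0,-7],"rotation":[0,0,0]},{"jaw":-1,"linear":[0,0,-7],"rotation":[0,0,0]}]'
```

```text
time_s: 18.88
tool_pos: [0.6297, 0.029, 0.1064]
eef_rot: [0.001, 0.726, 0.688, 0.001]
wrist_force: [-11.7, -2.2, 26.7]
finger_gap: 0.748
finger_force: 50.0
time_s: 19.88
tool_pos: [0.6297, 0.029, 0.1064]
eef_rot: [0.001, 0.726, 0.688, 0.001]
wrist_force: [-12.2, -1.4, 26.3]
finger_gap: 0.747
finger_force: 50.0
time_s: 20.88
tool_pos: [0.6297, 0.029, 0.1064]
eef_rot: [0.001, 0.726, 0.688, 0.001]
wrist_force: [-10.9, -1.6, 26.6]
finger_gap: 0.75
finger_force: 50.0
time_s: 21.88
tool_pos: [0.6297, 0.029, 0.1064]
eef_rot: [0.001, 0.726, 0.688, 0.001]
wrist_force: [-12.5, -2.9, 25.8]
finger_gap: 0.749
finger_force: 50.0
time_s: 22.38
tool_pos: [0.6296, 0.0289, 0.1116]
eef_rot: [0.001, 0.726, 0.688, 0.001]
wrist_force: [-5.4, -0.9, 10.0]
finger_gap: 0.753
finger_force: 50.0
```

```bash
python3 -m handwheel '[{"jaw":-1,"linear":[0,0,-1],"rotation":[0,0,0]},{"jaw":-1,"linear":[0,0,-2],"rotation":[0,0,0]},{"jaw":-1,"linear":[0,0,-2],"rotation":[0,0,0]}]'
python3 - <<'E'
from h import *
s=cam("scene");cv2.imwrite("pics/s6.png",cv2.resize(s["bgr"][160:270,220:360],None,fx=5,fy=5,interpolation=cv2.INTER_CUBIC))
E
```

```text
time_s: 22.75
tool_pos: [0.6296, 0.0289, 0.1123]
eef_rot: [0.0, 0.726, 0.688, 0.001]
wrist_force: [-1.6, 0.5, 5.4]
finger_gap: 0.751
finger_force: 50.0
```

View pics/s6.png

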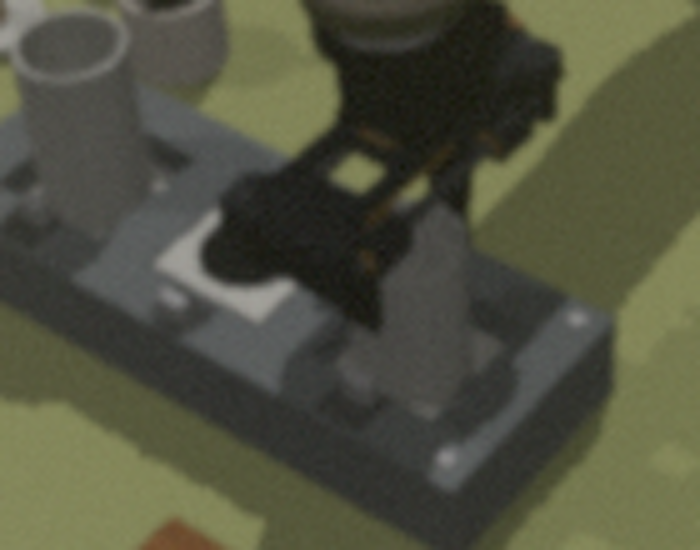

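```bash
python3 -m handwheel '[{"jaw":-1,"linear":[0,0,-1],"rotation":[0,0,0]},{"jaw":-1,"linear":[0,0,-2],"rotation":[0,0,0]},{"jaw":-1,"linear":[0,0,-2],"rotation":[0,0,0]}]'
```

```text
time_s: 23.18
tool_pos: [0.6289, 0.0284, 0.1132]
eef_rot: [-0.0, 0.726, 0.688, -0.0]
wrist_force: [-0.8, -0.4, -1.6]
finger_gap: 0.749
finger_force: 50.0
```

Latch 0 has caught too. Release, rise and move over the brush.

```bash
python3 -m handwheel '[{"jaw":1,"linear":[0,0,0],"rotation":[0,0,0]},{"jaw":1,"linear":[0,0,0],"rotation":[0,0,0]},{"jaw":1,"linear":[0,0,0],"rotation":[0,0,0]},{"jaw":1,"linear":[0,0,-30],"rotation":[0,0,0]},{"jaw":1,"linear":[0,0,-90],"rotation":[0,0,0]},{"jaw":1,"linear":[0,0,-150],"rotation":[0,0,0]},{"jaw":1,"linear":[0,0,-170],"rotation":[0,0,0]},{"jaw":1,"linear":[0,0,-170],"rotation":[0,0,0]}]'
python3 - <<'E'
from h import *
print(to((.450,-.320,.30),-.054))
E
```

```text
time_s: 24.18
tool_pos: [0.6297, 0.0288, 0.2853]
eef_rot: [0.001, 0.726, 0.688, 0.001]
wrist_force: [-0.3, 0.1, -0.4]
finger_gap: 0.999
finger_force: 0.0
[[-358.0, -160.6, -15.3], [0.003, -0.0, -0.0]]
```

```bash
python3 -m handwheel '[{"jaw":1,"linear":[-360,-160,-15],"rotation":[0,0,0]},{"jaw":1,"linear":[-360,-160,-15],"rotation":[0,0,0]},{"jaw":1,"linear":[-360,-160,-15],"rotation":[0,0,0]},{"jaw":1,"linear":[-360,-160,-15],"rotation":[0,0,0]},{"jaw":1,"linear":[-360,-160,-15],"rotation":[0,0,0]},{"jaw":1,"linear":[-360,-160,-15],"rotation":[0,0,0]},{"jaw":1,"linear":[-360,-160,-15],"rotation":[0,0,0]},{"jaw":1,"linear":[-360,-160,-15],"rotation":[0,0,0]}]'
python3 -m handwheel '[{"jaw":1,"linear":[0,0,0],"rotation":[0,0,0]},{"jaw":1,"linear":[0,0,0],"rotation":[0,0,0]}]'
python3 - <<'E'
from h import *
w=cam("wrist"); cv2.imwrite("pics/w7.png",w["bgr"])
for z in(.191,.16):print(proj(w,(.45,-.289,z)))
print("pot",proj(w,(.449,-.287,.06)),"tall",proj(w,(.6165,-.211,.157)),"mid",proj(w,(.629,.029,.135)))
print(rim(w,(.6165,-.211,.157),.157),rim(w,(.629,.029,.135),.135))
E
```

```text
time_s: 25.18
tool_pos: [0.449, -0.3229, 0.2972]
eef_rot: [-0.001, 0.727, 0.687, -0.0]
wrist_force: [0.2, 1.1, -1.1]
finger_gap: 1.0
finger_force: 0.0
time_s: 25.42
tool_pos: [0.4509, -0.3205, 0.2984]
eef_rot: [-0.0, 0.725, 0.689, 0.0]
wrist_force: [-1.0, -0.2, 0.7]
finger_gap: 1.004
finger_force: 0.0
[320.62688111 163.47263996]
[321.0049484  158.76546046]
pot [320.95375463 147.07278861] tall [480.31832955  79.32755794] mid [454.78478252 -94.91096367]Traceback (most recent call last):
  File "<stdin>", line 5, in <module>
  File "h.py", line 45, in rim
    d=np.hypot(*(pts[:,:2]-ctr).T); tol=.012 if k<3 else .006
                 ~~~^^^^^^
IndexError: too many indices for array: array is 1-dimensional, but 2 were indexed
```

View pics/w7.png

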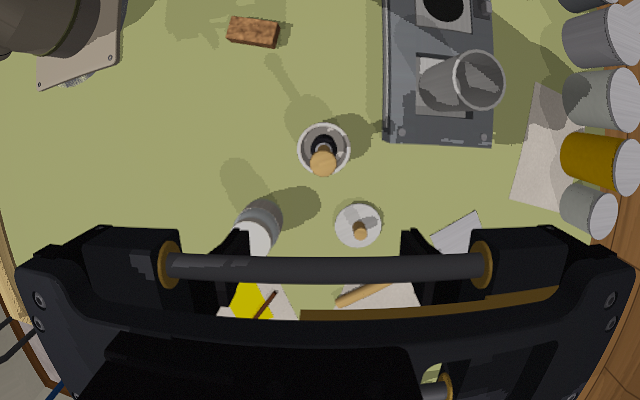

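The knob is at (323,163), the pot rim at about (324,148), and the cup in seat 2 at about (475,79). All are as expected.

```bash
python3 - <<'E'
from h import *
w=cam("wrist");a=on(w,(323,163),.191);print(a,to((a[0],a[1],.146),-.054))
E
python3 -m handwheel '[{"jaw":1,"linear":[32,1,20],"rotation":[0,0,0]},{"jaw":1,"linear":[32,1,60],"rotation":[0,0,0]},{"jaw":1,"linear":[32,1,110],"rotation":[0,0,0]},{"jaw":1,"linear":[32,1,152],"rotation":[0,0,0]},{"jaw":1,"linear":[32,1,152],"rotation":[0,0,0]},{"jaw":-1,"linear":[32,1,152],"rotation":[0,0,0]},{"jaw":-1,"linear":[32,1,152],"rotation":[0,0,0]},{"jaw":-1,"linear":[32,1,152],"rotation":[0,0,0]}]' 50
python3 -m handwheel '[{"jaw":-1,"linear":[0,0,0],"rotation":[0,0,0]},{"jaw":-1,"linear":[0,0,0],"rotation":[0,0,0]},{"jaw":-1,"linear":[0,0,0],"rotation":[0,0,0]},{"jaw":-1,"linear":[0,0,0],"rotation":[0,0,0]}]'
```

```text
[ 0.45187838 -0.28906526  0.191     ] [[32.0, -0.4, 152.6], [0.0, -0.0, 0.002]]
time_s: 26.52
tool_pos: [0.4532, -0.2908, 0.1479]
eef_rot: [0.001, 0.726, 0.688, 0.0]
wrist_force: [-0.7, -0.6, 0.3]
finger_gap: 0.744
finger_force: 0.0
time_s: 27.02
tool_pos: [0.4525, -0.2904, 0.1465]
eef_rot: [0.0, 0.726, 0.688, -0.0]
wrist_force: [-0.2, 0.3, 0.2]
finger_gap: 0.289
finger_force: 0.0
```

```bash
python3 -m handwheel '[{"jaw":-1,"linear":[0,0,0],"rotation":[0,0,0]},{"jaw":-1,"linear":[0,0,0],"rotation":[0,0,0]},{"jaw":-1,"linear":[0,0,0],"rotation":[0,0,0]},{"jaw":-1,"linear":[0,0,0],"rotation":[0,0,0]}]'
python3 -m handwheel '[{"jaw":-1,"linear":[0,0,-40],"rotation":[0,0,0]},{"jaw":-1,"linear":[0,0,-90],"rotation":[0,0,0]},{"jaw":-1,"linear":[0,0,-140],"rotation":[0,0,0]},{"jaw":-1,"linear":[0,0,-190],"rotation":[0,0,0]},{"jaw":-1,"linear":[0,0,-190],"rotation":[0,0,0]},{"jaw":-1,"linear":[0,0,-190],"rotation":[0,0,0]}]'
python3 - <<'E'
from h import *
w=cam("wrist"); cv2.imwrite("pics/w8.png",w["bgr"])
print(robot.read_state()["tool_pos"],to((.6165,-.211,.335),-.054))
t=cam("top"); print("tall",rim(t,(.6165,-.211,.157),.157),"mid",rim(t,(.629,.029,.135),.135))
for p in((.6165,-.211,.157),(.629,.029,.135)):print(proj(t,p))
cv2.imwrite("pics/t8.png",cv2.resize(t["bgr"][100:280,280:500],None,fx=3.3,fy=3.3,interpolation=cv2.INTER_CUBIC))
E
```

```text
time_s: 27.52
tool_pos: [0.4525, -0.2904, 0.1465]
eef_rot: [0.0, 0.726, 0.688, -0.0]
wrist_force: [-1.3, -0.1, -0.1]
finger_gap: 0.254
finger_force: 50.0
time_s: 28.28
tool_pos: [0.4524, -0.2903, 0.3358]
eef_rot: [-0.0, 0.726, 0.688, -0.0]
wrist_force: [0.6, 0.4, -1.8]
finger_gap: 0.252
finger_force: 50.0
[ 0.45211183 -0.29021612  0.33519519] [[88.0, 159.9, 0.0], [-0.002, -0.001, -0.0]]
tall (array([ 0.61761349, -0.21309025]), np.float64(0.03274159268286434), 83) mid (array([0.62186382, 0.03653979]), np.float64(0.031272404897334384), 88)
[407.68849579 153.99597273]
[323.5734501  149.48354077]
```

View pics/t8.png

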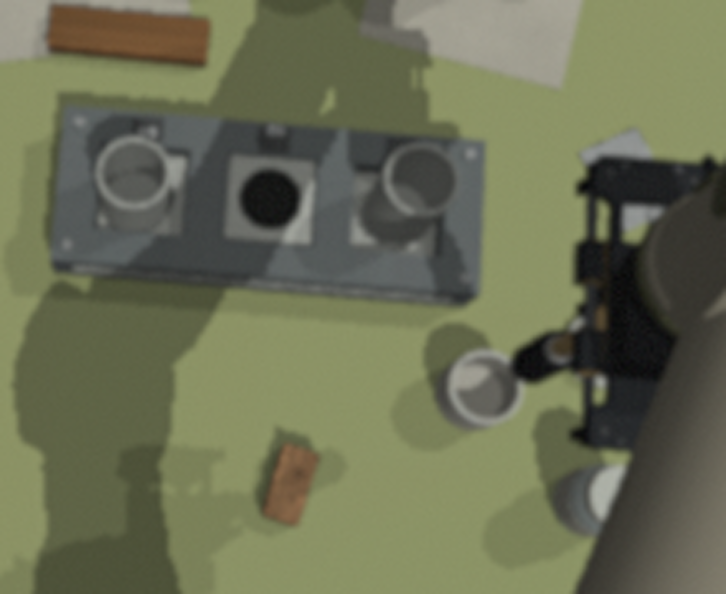

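Cups in seats 0 and 2 look upright and down, and the brush hangs from the gripper near (545,355). A gap of 22 mm is odd for a 16 mm handle, so I'll check from the scene camera.

```bash
python3 - <<'E'
from h import *
s=cam("scene"); cv2.imwrite("pics/s8.png",cv2.resize(s["bgr"][20:200,160:340],None,fx=3.3,fy=3.3,interpolation=cv2.INTER_CUBIC))
T=robot.read_state()["tool_pos"]
for z in(.195,.265,.38,T[2]):print((proj(s,(T[0],T[1],z))-[160,20])*3.3)
E
```

```text
[284.97620449 332.71121606]
[274.41255768 266.08472147]
[255.2696511  145.34755702]
[263.02727623 194.27605474]
```

View pics/s8.png

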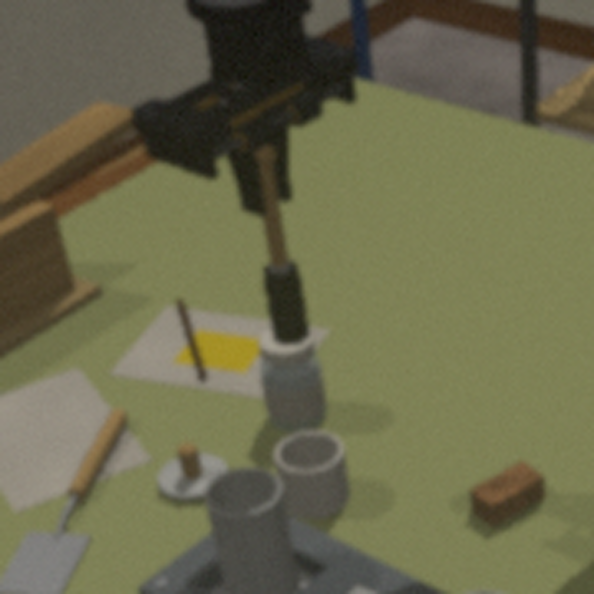

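The brush hangs essentially vertical. The mid cup's rim in the top view sits about 9 mm from where I released it, so it was probably knocked inside its well. I'll go above the tall cup and measure both.

```bash
python3 -m handwheel '[{"jaw":-1,"linear":[88,160,0],"rotation":[0,0,0]},{"jaw":-1,"linear":[88,160,0],"rotation":[0,0,0]},{"jaw":-1,"linear":[88,160,0],"rotation":[0,0,0]},{"jaw":-1,"linear":[88,160,0],"rotation":[0,0,0]},{"jaw":-1,"linear":[88,160,0],"rotation":[0,0,0]},{"jaw":-1,"linear":[88,160,0],"rotation":[0,0,0]}]'
python3 - <<'E'
from h import *
w=cam("wrist"); cv2.imwrite("pics/w9.png",w["bgr"]); t=cam("top")
print(robot.read_state()["tool_pos"],to((.6165,-.211,.31),-.054))
print("tall w",proj(w,(.6165,-.211,.157)),"mid w",proj(w,(.622,.0365,.135)))
for f in(lambda:rim(w,(.6165,-.211,.157),.157),lambda:rim(w,(.625,.033,.135),.135),lambda:rim(t,(.625,.033,.135),.135)):
    try:print(f())
    except Exception as e:print(e)
E
```

```text
time_s: 29.18
tool_pos: [0.6162, -0.2124, 0.3367]
eef_rot: [0.0, 0.727, 0.687, -0.0]
wrist_force: [-0.1, -0.2, -0.5]
finger_gap: 0.254
finger_force: 50.0
[ 0.61630247 -0.21230636  0.3370676 ] [[1.3, 0.1, 27.1], [0.0, 0.001, -0.002]]
tall w [323.94017428 180.73235451] mid w [316.97341397 -26.55769459]
(array([ 0.61585058, -0.21223342]), np.float64(0.03203077728730217), 541)
(array([ 0.62790221, -0.01815645]), np.float64(0.029708118320287285), 415)
(array([0.6214233 , 0.03836622]), np.float64(0.030546549082961793), 86)
```

View pics/w9.png

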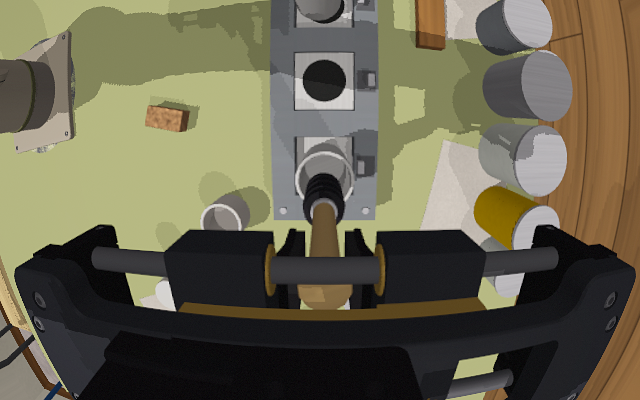

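```bash
python3 -m handwheel '[{"jaw":-1,"linear":[0,0,35],"rotation":[0,0,0]},{"jaw":-1,"linear":[0,0,65],"rotation":[0,0,0]},{"jaw":-1,"linear":[0,0,95],"rotation":[0,0,0]},{"jaw":-1,"linear":[0,0,120],"rotation":[0,0,0]},{"jaw":-1,"linear":[0,0,140],"rotation":[0,0,0]},{"jaw":-1,"linear":[0,0,148],"rotation":[0,0,0]},{"jaw":-1,"linear":[0,0,150],"rotation":[0,0,0]},{"jaw":-1,"linear":[0,0,151],"rotation":[0,0,0]}]'
python3 -m handwheel '[{"jaw":-1,"linear":[0,0,1],"rotation":[0,0,0]},{"jaw":-1,"linear":[0,0,2],"rotation":[0,0,0]},{"jaw":-1,"linear":[0,0,2],"rotation":[0,0,0]}]'
```

```text
time_s: 30.28
tool_pos: [0.6175, -0.2112, 0.1865]
eef_rot: [0.001, 0.726, 0.688, 0.0]
wrist_force: [-0.1, 0.7, -0.7]
finger_gap: 0.254
finger_force: 50.0
time_s: 30.65
tool_pos: [0.6175, -0.2113, 0.1843]
eef_rot: [0.001, 0.726, 0.688, 0.0]
wrist_force: [-0.6, 0.7, 2.5]
finger_gap: 0.254
finger_force: 50.0
```

Bottom reached at TCP z of about 0.184. Now up to the rim (113 mm) and back down.

```bash
python3 -m handwheel '[{"jaw":-1,"linear":[0,0,-35],"rotation":[0,0,0]},{"jaw":-1,"linear":[0,0,-75],"rotation":[0,0,0]},{"jaw":-1,"linear":[0,0,-105],"rotation":[0,0,0]},{"jaw":-1,"linear":[0,0,-115],"rotation":[0,0,0]},{"jaw":-1,"linear":[0,0,-115],"rotation":[0,0,0]},{"jaw":-1,"linear":[0,0,-115],"rotation":[0,0,0]}]'
python3 -m handwheel '[{"jaw":-1,"linear":[0,0,35],"rotation":[0,0,0]},{"jaw":-1,"linear":[0,0,70],"rotation":[0,0,0]},{"jaw":-1,"linear":[0,0,100],"rotation":[0,0,0]},{"jaw":-1,"linear":[0,0,111],"rotation":[0,0,0]},{"jaw":-1,"linear":[0,0,114],"rotation":[0,0,0]},{"jaw":-1,"linear":[0,0,115],"rotation":[0,0,0]},{"jaw":-1,"linear":[0,0,115],"rotation":[0,0,0]},{"jaw":-1,"linear":[0,0,115],"rotation":[0,0,0]}]'
```

```text
time_s: 31.4
tool_pos: [0.6166, -0.2111, 0.2968]
eef_rot: [-0.001, 0.726, 0.688, -0.001]
wrist_force: [-0.1, 0.1, -1.0]
finger_gap: 0.253
finger_force: 50.0
time_s: 32.4
tool_pos: [0.6175, -0.2112, 0.1844]
eef_rot: [0.001, 0.726, 0.688, 0.0]
wrist_force: [-1.5, 0.2, 1.3]
finger_gap: 0.253
finger_force: 50.0
```

```bash
python3 -m handwheel '[{"jaw":-1,"linear":[0,0,-40],"rotation":[0,0,0]},{"jaw":-1,"linear":[0,0,-90],"rotation":[0,0,0]},{"jaw":-1,"linear":[0,0,-140],"rotation":[0,0,0]},{"jaw":-1,"linear":[0,0,-152],"rotation":[0,0,0]},{"jaw":-1,"linear":[0,0,-152],"rotation":[0,0,0]}]'
python3 - <<'E'
from h import *
t=cam("top"); print(rim(t,(.625,.033,.135),.135)); print(robot.read_state()["tool_pos"],to((.6225,.036,.335),-.054))
E
```

```text
time_s: 33.02
tool_pos: [0.6173, -0.2111, 0.3358]
eef_rot: [0.0, 0.726, 0.688, 0.0]
wrist_force: [-0.1, -0.5, -1.4]
finger_gap: 0.256
finger_force: 50.0
(array([0.62148425, 0.0384728 ]), np.float64(0.0304557020794254), 87)
[ 0.61688857 -0.21111156  0.33446331] [[247.1, -7.7, -0.5], [-0.001, -0.0, 0.0]]
```

```bash
python3 -m handwheel '[{"jaw":-1,"linear":[247,-8,0],"rotation":[0,0,0]},{"jaw":-1,"linear":[247,-8,0],"rotation":[0,0,0]},{"jaw":-1,"linear":[247,-8,0],"rotation":[0,0,0]},{"jaw":-1,"linear":[247,-8,0],"rotation":[0,0,0]},{"jaw":-1,"linear":[247,-8,0],"rotation":[0,0,0]},{"jaw":-1,"linear":[247,-8,0],"rotation":[0,0,0]},{"jaw":-1,"linear":[247,-8,0],"rotation":[0,0,0]}]'
python3 - <<'E'
from h import *
w=cam("wrist"); cv2.imwrite("pics/w10.png",w["bgr"])
print(robot.read_state()["tool_pos"],rim(w,(.6225,.036,.135),.135),rim(w,(.629,.03,.135),.135))
E
```

```text
time_s: 33.95
tool_pos: [0.6224, 0.0339, 0.3346]
eef_rot: [-0.0, 0.727, 0.687, -0.001]
wrist_force: [0.6, -1.1, -1.0]
finger_gap: 0.252
finger_force: 50.0
[0.62249068 0.03408462 0.3348757 ] (array([0.62422162, 0.03813711]), np.float64(0.03204622803944333), 544) (array([0.62520632, 0.03563114]), np.float64(0.032372551454689626), 521)
```

View pics/w10.png

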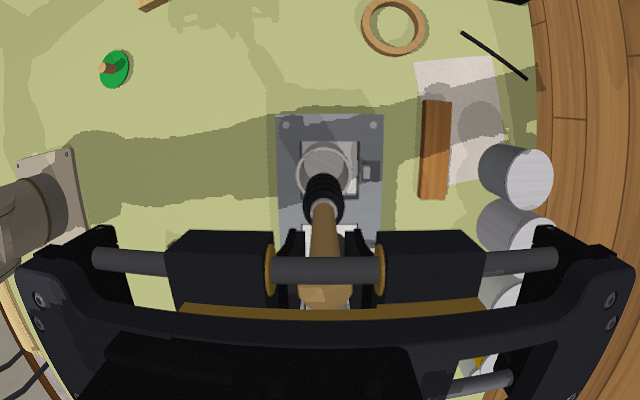

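The mid cup's rim is centred at about (324,171), standing upright in the pressed-down well of seat 0 with its latch in; the brush tip is just below it at (323,183). I'll centre and stroke.

```bash
python3 - <<'E'
from h import *
w=cam("wrist"); a=on(w,(324.5,171),.135); print(a, robot.read_state()["tool_pos"],to((a[0],a[1],.184),-.054), to((.6235,.0375,.184),-.054))
E
```

```text
[0.62366159 0.04289008 0.135     ] [0.62250527 0.03434385 0.3351028 ] [[8.7, 0.8, 151.1], [-0.001, 0.0, -0.002]] [[3.3, 0.9, 151.1], [-0.001, 0.0, -0.002]]
```

```bash
python3 -m handwheel '[{"jaw":-1,"linear":[5,1,35],"rotation":[0,0,0]},{"jaw":-1,"linear":[5,1,65],"rotation":[0,0,0]},{"jaw":-1,"linear":[5,1,95],"rotation":[0,0,0]},{"jaw":-1,"linear":[5,1,120],"rotation":[0,0,0]},{"jaw":-1,"linear":[5,1,140],"rotation":[0,0,0]},{"jaw":-1,"linear":[5,1,147],"rotation":[0,0,0]},{"jaw":-1,"linear":[5,1,149],"rotation":[0,0,0]},{"jaw":-1,"linear":[5,1,149],"rotation":[0,0,0]}]'
python3 -m handwheel '[{"jaw":-1,"linear":[0,0,1],"rotation":[0,0,0]},{"jaw":-1,"linear":[0,0,2],"rotation":[0,0,0]},{"jaw":-1,"linear":[0,0,2],"rotation":[0,0,0]}]'
```

```text
time_s: 35.05
tool_pos: [0.6241, 0.0409, 0.1874]
eef_rot: [0.0, 0.726, 0.688, 0.0]
wrist_force: [-0.3, 0.5, -0.5]
finger_gap: 0.254
finger_force: 50.0
time_s: 35.42
tool_pos: [0.6237, 0.0409, 0.1846]
eef_rot: [0.0, 0.726, 0.688, 0.0]
wrist_force: [0.0, -0.5, -0.8]
finger_gap: 0.249
finger_force: 50.0
```

```bash
python3 -m handwheel '[{"jaw":-1,"linear":[0,0,1],"rotation":[0,0,0]},{"jaw":-1,"linear":[0,0,2],"rotation":[0,0,0]},{"jaw":-1,"linear":[0,0,2],"rotation":[0,0,0]}]'
```

```text
time_s: 35.8
tool_pos: [0.6244, 0.0412, 0.184]
eef_rot: [0.001, 0.726, 0.688, 0.001]
wrist_force: [-1.9, 0.2, 8.5]
finger_gap: 0.255
finger_force: 50.0
```

```bash
python3 -m handwheel '[{"jaw":-1,"linear":[0,0,-35],"rotation":[0,0,0]},{"jaw":-1,"linear":[0,0,-70],"rotation":[0,0,0]},{"jaw":-1,"linear":[0,0,-90],"rotation":[0,0,0]},{"jaw":-1,"linear":[0,0,-94],"rotation":[0,0,0]},{"jaw":-1,"linear":[0,0,-94],"rotation":[0,0,0]},{"jaw":-1,"linear":[0,0,-94],"rotation":[0,0,0]}]'
python3 -m handwheel '[{"jaw":-1,"linear":[0,0,35],"rotation":[0,0,0]},{"jaw":-1,"linear":[0,0,65],"rotation":[0,0,0]},{"jaw":-1,"linear":[0,0,85],"rotation":[0,0,0]},{"jaw":-1,"linear":[0,0,91],"rotation":[0,0,0]},{"jaw":-1,"linear":[0,0,93],"rotation":[0,0,0]},{"jaw":-1,"linear":[0,0,94],"rotation":[0,0,0]},{"jaw":-1,"linear":[0,0,94],"rotation":[0,0,0]}]'
python3 -m handwheel '[{"jaw":-1,"linear":[0,0,-40],"rotation":[0,0,0]},{"jaw":-1,"linear":[0,0,-90],"rotation":[0,0,0]},{"jaw":-1,"linear":[0,0,-140],"rotation":[0,0,0]},{"jaw":-1,"linear":[0,0,-152],"rotation":[0,0,0]},{"jaw":-1,"linear":[0,0,-152],"rotation":[0,0,0]}]'
python3 - <<'E'
from h import *
t=cam("top"); print(rim(t,(.616,-.211,.157),.157)); print(robot.read_state()["tool_pos"],to((.4515,-.2895,.335),-.054))
E
```

```text
time_s: 36.55
tool_pos: [0.6233, 0.0407, 0.2753]
eef_rot: [-0.001, 0.726, 0.688, -0.001]
wrist_force: [0.4, 0.1, -1.3]
finger_gap: 0.255
finger_force: 50.0
time_s: 37.42
tool_pos: [0.6244, 0.0411, 0.1843]
eef_rot: [0.001, 0.726, 0.688, 0.001]
wrist_force: [-1.4, -0.1, 4.8]
finger_gap: 0.253
finger_force: 50.0
time_s: 38.05
tool_pos: [0.624, 0.041, 0.3351]
eef_rot: [0.001, 0.726, 0.688, 0.001]
wrist_force: [0.1, 0.4, -1.4]
finger_gap: 0.252
finger_force: 50.0
(array([ 0.61693292, -0.21120939]), np.float64(0.03090219167684297), 93)
[0.6235802  0.04081626 0.33378604] [[-339.1, -154.0, -1.0], [-0.0, 0.0, 0.0]]
```

```bash
python3 -m handwheel '[{"jaw":-1,"linear":[-340,-154,0],"rotation":[0,0,0]},{"jaw":-1,"linear":[-340,-154,0],"rotation":[0,0,0]},{"jaw":-1,"linear":[-340,-154,0],"rotation":[0,0,0]},{"jaw":-1,"linear":[-340,-154,0],"rotation":[0,0,0]},{"jaw":-1,"linear":[-340,-154,0],"rotation":[0,0,0]},{"jaw":-1,"linear":[-340,-154,0],"rotation":[0,0,0]},{"jaw":-1,"linear":[-340,-154,0],"rotation":[0,0,0]},{"jaw":-1,"linear":[-340,-154,0],"rotation":[0,0,0]}]'
python3 -m handwheel '[{"jaw":-1,"linear":[0,0,0],"rotation":[0,0,0]},{"jaw":-1,"linear":[0,0,0],"rotation":[0,0,0]}]'
python3 - <<'E'
from h import *
t=cam("top"); g=t["bgr"]; print(rim(t,(.449,-.287,.06),.06,r=.032))
print(robot.read_state()["tool_pos"],to((.4515,-.2895,.148),-.054))
E
```

```text
time_s: 39.1
tool_pos: [0.4514, -0.2898, 0.3332]
eef_rot: [-0.001, 0.726, 0.688, 0.0]
wrist_force: [-0.3, -0.2, -0.8]
finger_gap: 0.256
finger_force: 50.0
time_s: 39.35
tool_pos: [0.4521, -0.2893, 0.3344]
eef_rot: [-0.0, 0.725, 0.688, 0.0]
wrist_force: [0.6, -0.1, -1.0]
finger_gap: 0.253
finger_force: 50.0
(array([ 0.45137925, -0.29090804]), np.float64(0.03133584626816642), 74)
[ 0.45204438 -0.28946773  0.33445135] [[-0.1, -0.5, 186.5], [0.0, -0.0, 0.002]]
```

```bash
python3 -m handwheel '[{"jaw":-1,"linear":[0,0,50],"rotation":[0,0,0]},{"jaw":-1,"linear":[0,0,95],"rotation":[0,0,0]},{"jaw":-1,"linear":[0,0,135],"rotation":[0,0,0]},{"jaw":-1,"linear":[0,0,165],"rotation":[0,0,0]},{"jaw":-1,"linear":[0,0,180],"rotation":[0,0,0]},{"jaw":-1,"linear":[0,0,185],"rotation":[0,0,0]},{"jaw":-1,"linear":[0,0,187],"rotation":[0,0,0]},{"jaw":-1,"linear":[0,0,187],"rotation":[0,0,0]}]'
python3 -m handwheel '[{"jaw":-1,"linear":[0,0,1],"rotation":[0,0,0]},{"jaw":-1,"linear":[0,0,1],"rotation":[0,0,0]}]'
```

```text
time_s: 40.4
tool_pos: [0.452, -0.2906, 0.1484]
eef_rot: [0.001, 0.726, 0.688, 0.0]
wrist_force: [-0.3, -0.4, -0.5]
finger_gap: 0.253
finger_force: 50.0
time_s: 40.65
tool_pos: [0.4517, -0.2904, 0.1469]
eef_rot: [0.0, 0.726, 0.688, 0.0]
wrist_force: [0.6, 0.8, -1.0]
finger_gap: 0.255
finger_force: 50.0
```

```bash
python3 -m handwheel '[{"jaw":-1,"linear":[0,0,1],"rotation":[0,0,0]},{"jaw":-1,"linear":[0,0,1],"rotation":[0,0,0]},{"jaw":-1,"linear":[0,0,1],"rotation":[0,0,0]}]'
```

```text
time_s: 41.02
tool_pos: [0.4521, -0.2907, 0.1465]
eef_rot: [0.001, 0.726, 0.688, 0.0]
wrist_force: [-1.2, -0.1, 4.4]
finger_gap: 0.253
finger_force: 50.0
```

```bash
python3 -m handwheel '[{"jaw":1,"linear":[0,0,0],"rotation":[0,0,0]},{"jaw":1,"linear":[0,0,0],"rotation":[0,0,0]},{"jaw":1,"linear":[0,0,0],"rotation":[0,0,0]},{"jaw":1,"linear":[0,0,0],"rotation":[0,0,0]},{"jaw":1,"linear":[0,0,0],"rotation":[0,0,0]},{"jaw":1,"linear":[0,0,-10],"rotation":[0,0,0]},{"jaw":1,"linear":[0,0,-50],"rotation":[0,0,0]},{"jaw":1,"linear":[0,0,-110],"rotation":[0,0,0]}]'
python3 -m handwheel '[{"jaw":1,"linear":[-60,0,-20],"rotation":[0,0,0]},{"jaw":1,"linear":[-150,40,-20],"rotation":[0,0,0]},{"jaw":1,"linear":[-150,40,-20],"rotation":[0,0,0]},{"jaw":1,"linear":[-150,40,-20],"rotation":[0,0,0]},{"jaw":1,"linear":[-150,40,-20],"rotation":[0,0,0]}]'
python3 - <<'E'
from h import *
w=cam("wrist"); print(robot.read_state()["tool_pos"])
h=cv2.cvtColor(w["bgr"],cv2.COLOR_BGR2HSV)
def blobs(m):
    n,l,st,ce=cv2.connectedComponentsWithStats(m.astype(np.uint8)); return [(st[i].tolist(),np.round(ce[i],1).tolist()) for i in range(1,n) if st[i,4]>80]
print("proj lid disc",proj(w,(.496,-.412,.011)),"knob",proj(w,(.496,-.412,.045)),"brush knob",proj(w,(.452,-.29,.191)))
wood=(h[...,0]>8)&(h[...,0]<22)&(h[...,1]>70)&(h[...,2]>90); wood[230:]=0
print(blobs(wood))
E
```

```text
time_s: 42.02
tool_pos: [0.4508, -0.2899, 0.2563]
eef_rot: [-0.001, 0.726, 0.688, -0.0]
wrist_force: [0.9, -0.6, -0.6]
finger_gap: 0.988
finger_force: 0.0
time_s: 42.65
tool_pos: [0.4837, -0.4415, 0.276]
eef_rot: [0.0, 0.726, 0.688, 0.0]
wrist_force: [-0.1, -0.1, 0.4]
finger_gap: 1.002
finger_force: 0.0
[ 0.48371173 -0.44120374  0.27622793]
proj lid disc [331.7148046  147.64724013] knob [332.37160534 150.19613789] brush knob [272.18685644  19.69811369]
[([258, 8, 28, 28, 586], [271.3, 20.5]), ([626, 29, 14, 33, 138], [636.3, 48.0]), ([601, 52, 23, 6, 94], [611.4, 54.4]), ([604, 113, 23, 27, 246], [617.7, 120.1]), ([618, 116, 22, 111, 1625], [631.7, 175.7]), ([327, 143, 15, 16, 188], [333.8, 150.5]), ([592, 156, 33, 74, 1372], [608.2, 199.4]), ([331, 197, 68, 33, 764], [368.7, 215.3]), ([616, 220, 24, 10, 129], [624.4, 226.0])]
```

```bash
cat >> h.py <<'E'
def lid(c,guess,z=.011,r=.036):
    """lid centre: fit circle through outline of low-saturation bright disc near guess, and knob blob"""
    h=cv2.cvtColor(c["bgr"],cv2.COLOR_BGR2HSV); p=proj(c,(*guess[:2],z)); e=np.linalg.norm(proj(c,(guess[0]+r,guess[1],z))-p)
    u,v=np.meshgrid(np.arange(640),np.arange(400)); win=np.hypot(u-p[0],v-p[1])<1.6*e
    wood=(h[...,0]>6)&(h[...,0]<24)&(h[...,1]>70)&win
    m=(((h[...,1]<50)&win)|(wood&(np.hypot(u-p[0],v-p[1])<.8*e))).astype(np.uint8)
    m=cv2.morphologyEx(m,cv2.MORPH_OPEN,np.ones((3,3)))
    k=max(cv2.findContours(m,cv2.RETR_EXTERNAL,cv2.CHAIN_APPROX_NONE)[0],key=cv2.contourArea)
    q=np.array([on(c,x[0],z)[:2] for x in k]); ctr=np.median(q,0)
    for i in range(8):
        s=q if i==0 else q[abs(np.hypot(*(q-ctr).T)-R0)<.004]
        A=np.c_[2*s,np.ones(len(s))]; w=np.linalg.lstsq(A,(s**2).sum(1),rcond=None)[0]; ctr=w[:2]; R0=np.sqrt(w[2]+ctr@ctr)
    kb=np.argwhere(wood)[:,::-1].mean(0) if wood.any() else None
    return ctr,R0,len(s),on(c,kb,z+.025)[:2] if kb is not None else None
E
python3 - <<'E'
from h import *
w=cam("wrist");t=cam("top")
print(lid(w,(.496,-.412))); print("jar top",on(t,(468,250.8),.1)); print(to((.4965,-.411,.10),.87))
print(robot.read_state()["joint_pos"])
E
```

```text
(array([ 0.49794075, -0.41297913]), np.float64(0.03538794510223423), 147, array([ 0.49798426, -0.41283699]))
jar top [ 0.35093796 -0.39439561  0.1       ]
[[31.0, 11.2, 176.4], [0.0, 0.001, -0.923]]
[ 0.9487702   0.40850385 -0.39204619  1.28549085  0.1531992   1.47585266
  0.51882588]
```

```bash
python3 - <<'E'
from h import *
print(to((.498,-.413,.024),-.054),robot.read_state()["tool_pos"])
E
python3 -m handwheel '[{"jaw":1,"linear":[27,16,30],"rotation":[0,0,0]},{"jaw":1,"linear":[27,16,90],"rotation":[0,0,0]},{"jaw":1,"linear":[27,16,150],"rotation":[0,0,0]},{"jaw":1,"linear":[27,16,200],"rotation":[0,0,0]},{"jaw":1,"linear":[27,16,230],"rotation":[0,0,0]},{"jaw":1,"linear":[27,16,245],"rotation":[0,0,0]},{"jaw":1,"linear":[27,16,249],"rotation":[0,0,0]},{"jaw":1,"linear":[27,16,249],"rotation":[0,0,0]}]'
python3 -m handwheel '[{"jaw":1,"linear":[0,0,0],"rotation":[0,0,0]}]'
```

```text
[[29.1, 12.7, 252.4], [0.001, 0.001, 0.001]] [ 0.48357979 -0.4412896   0.27639674]
time_s: 43.8
tool_pos: [0.5015, -0.4166, 0.0279]
eef_rot: [0.001, 0.726, 0.688, 0.0]
wrist_force: [0.3, 0.2, 0.4]
finger_gap: 1.0
finger_force: 0.0
time_s: 43.92
tool_pos: [0.5015, -0.4167, 0.028]
eef_rot: [0.001, 0.726, 0.688, 0.0]
wrist_force: [-0.9, -0.2, 0.4]
finger_gap: 1.001
finger_force: 0.0
```

```bash
python3 -m handwheel '[{"jaw":1,"linear":[4,-4,3],"rotation":[0,0,0]},{"jaw":1,"linear":[4,-4,3],"rotation":[0,0,0]},{"jaw":-1,"linear":[4,-4,3],"rotation":[0,0,0]},{"jaw":-1,"linear":[4,-4,3],"rotation":[0,0,0]},{"jaw":-1,"linear":[4,-4,3],"rotation":[0,0,0]},{"jaw":-1,"linear":[4,-4,3],"rotation":[0,0,0]},{"jaw":-1,"linear":[4,-4,3],"rotation":[0,0,0]},{"jaw":-1,"linear":[4,-4,3],"rotation":[0,0,0]}]' 40
python3 -m handwheel '[{"jaw":-1,"linear":[0,0,0],"rotation":[0,0,0]},{"jaw":-1,"linear":[0,0,0],"rotation":[0,0,0]},{"jaw":-1,"linear":[0,0,0],"rotation":[0,0,0]},{"jaw":-1,"linear":[0,0,0],"rotation":[0,0,0]},{"jaw":-1,"linear":[0,0,0],"rotation":[0,0,0]}]'
```

```text
time_s: 44.92
tool_pos: [0.4971, -0.412, 0.0235]
eef_rot: [0.0, 0.726, 0.688, 0.0]
wrist_force: [0.5, -0.2, -0.2]
finger_gap: 0.398
finger_force: 0.0
time_s: 45.55
tool_pos: [0.4971, -0.412, 0.0236]
eef_rot: [0.0, 0.726, 0.688, 0.0]
wrist_force: [-0.5, -0.3, -0.7]
finger_gap: 0.219
finger_force: 40.0
```

```bash
python3 -m handwheel '[{"jaw":-1,"linear":[0,0,-50],"rotation":[0,0,0]},{"jaw":-1,"linear":[0,0,-110],"rotation":[0,0,0]},{"jaw":-1,"linear":[0,0,-170],"rotation":[0,0,0]},{"jaw":-1,"linear":[0,0,-226],"rotation":[0,0,0]},{"jaw":-1,"linear":[0,0,-226],"rotation":[0,0,0]},{"jaw":-1,"linear":[0,0,-226],"rotation":[0,0,0]}]'
python3 - <<'E'
from h import *
t=cam("top"); print(rim(t,(.616,-.211,.157),.157),rim(t,(.624,.039,.135),.135))
print(robot.read_state()["tool_pos"],to((.6165,-.2115,.25),-.054))
E
```

```text
time_s: 46.3
tool_pos: [0.4968, -0.4118, 0.2488]
eef_rot: [-0.0, 0.726, 0.688, -0.0]
wrist_force: [-0.7, -0.1, -0.9]
finger_gap: 0.218
finger_force: 40.0
(array([ 0.61186535, -0.23263066]), np.float64(0.03180736341163689), 73) (array([0.62177012, 0.03633771]), np.float64(0.031310122748373075), 89)
[ 0.49645897 -0.41165937  0.24794873] [[206.3, 109.1, -2.0], [-0.002, -0.001, 0.0]]
```

```bash
python3 -m handwheel '[{"jaw":-1,"linear":[166,109,0],"rotation":[0,0,0]},{"jaw":-1,"linear":[166,109,0],"rotation":[0,0,0]},{"jaw":-1,"linear":[166,109,0],"rotation":[0,0,0]},{"jaw":-1,"linear":[166,109,0],"rotation":[0,0,0]},{"jaw":-1,"linear":[166,109,0],"rotation":[0,0,0]},{"jaw":-1,"linear":[166,109,0],"rotation":[0,0,0]}]'
python3 - <<'E'
from h import *
w=cam("wrist"); t=cam("top"); s=cam("scene"); cv2.imwrite("pics/w12.png",w["bgr"])
for c in(w,t,s):
  for g in((.616,-.211,.157),(.612,-.216,.157)): print(rim(c,g,.157))
print(robot.read_state()["tool_pos"],proj(w,(.616,-.211,.157)))
h=cv2.cvtColor(w["bgr"],cv2.COLOR_BGR2HSV); p=proj(w,(.616,-.211,.157)).astype(int)
g=cv2.cvtColor(w["bgr"],cv2.COLOR_BGR2GRAY); print(p, g[p[1],p[0]-60:p[0]+60:2].tolist(), g[max(0,p[1]-60):p[1]+60:2,p[0]].tolist())
E
```

```text
time_s: 47.1
tool_pos: [0.6137, -0.2542, 0.2487]
eef_rot: [-0.0, 0.727, 0.687, -0.001]
wrist_force: [-0.7, 0.8, -1.3]
finger_gap: 0.215
finger_force: 40.0
(array([ 0.61655645, -0.20902734]), np.float64(0.031592018724088816), 1147)
(array([ 0.61666873, -0.2088568 ]), np.float64(0.03161986163555746), 1165)
(array([ 0.61633121, -0.21183421]), np.float64(0.03100006204031865), 94)
(array([ 0.61633121, -0.21183421]), np.float64(0.03100006204031865), 94)
(array([ 0.61590063, -0.20634807]), np.float64(0.029951542418415352), 47)
(array([ 0.61362062, -0.20570995]), np.float64(0.029862841779768803), 49)
[ 0.61404703 -0.25381497  0.2494394 ] [323.54827764 151.36851326]
[323 151] [140, 140, 140, 139, 139, 139, 138, 139, 140, 139, 132, 206, 185, 95, 79, 80, 82, 84, 86, 88, 131, 131, 131, 129, 129, 129, 130, 130, 130, 129, 128, 128, 129, 130, 128, 128, 128, 128, 129, 129, 128, 128, 106, 87, 93, 125, 127, 78, 78, 113, 145, 112, 62, 62, 60, 63, 62, 65, 65, 67] [125, 125, 126, 125, 125, 127, 70, 109, 194, 192, 188, 203, 133, 117, 132, 129, 128, 129, 131, 127, 127, 127, 126, 131, 131, 130, 130, 130, 128, 129, 128, 130, 127, 129, 127, 129, 129, 129, 99, 99, 100, 99, 98, 99, 96, 104, 133, 131, 130, 128, 127, 130, 130, 129, 127, 124, 127, 130, 129, 129]
```

```bash
python3 - <<'E'
from h import *
print(to((.6165,-.2095,.19),-.054))
E
python3 -m handwheel '[{"jaw":-1,"linear":[44,2,0],"rotation":[0,0,0]},{"jaw":-1,"linear":[44,2,0],"rotation":[0,0,0]},{"jaw":-1,"linear":[44,2,30],"rotation":[0,0,0]},{"jaw":-1,"linear":[44,2,59],"rotation":[0,0,0]},{"jaw":-1,"linear":[44,2,59],"rotation":[0,0,0]},{"jaw":-1,"linear":[44,2,59],"rotation":[0,0,0]}]'
python3 - <<'E'
from h import *
s=cam("scene");cv2.imwrite("pics/s13.png",s["bgr"])
print(to((.6165,-.2095,.1755),-.054), robot.read_state()["tool_pos"])
E
```

```text
[[44.4, -0.0, 59.4], [-0.0, 0.001, -0.002]]
time_s: 48.0
tool_pos: [0.6196, -0.2089, 0.192]
eef_rot: [0.001, 0.726, 0.688, 0.0]
wrist_force: [-0.5, -0.1, -0.3]
finger_gap: 0.219
finger_force: 40.0
[[-0.9, -3.3, 16.8], [0.002, 0.001, -0.001]] [ 0.61984867 -0.20879449  0.19229467]
```

```bash
python3 -m handwheel '[{"jaw":-1,"linear":[-1,-3,0],"rotation":[0,0,0]},{"jaw":-1,"linear":[-1,-3,5],"rotation":[0,0,0]},{"jaw":-1,"linear":[-1,-3,10],"rotation":[0,0,0]},{"jaw":-1,"linear":[-1,-3,13],"rotation":[0,0,0]},{"jaw":-1,"linear":[-1,-3,15],"rotation":[0,0,0]},{"jaw":-1,"linear":[-1,-3,15],"rotation":[0,0,0]}]'
python3 -m handwheel '[{"jaw":-1,"linear":[0,0,1],"rotation":[0,0,0]},{"jaw":-1,"linear":[0,0,2],"rotation":[0,0,0]},{"jaw":-1,"linear":[0,0,2],"rotation":[0,0,0]}]'
```

```text
time_s: 48.8
tool_pos: [0.6162, -0.2091, 0.1754]
eef_rot: [-0.0, 0.726, 0.688, -0.0]
wrist_force: [-0.3, -0.3, -0.9]
finger_gap: 0.218
finger_force: 40.0
time_s: 49.18
tool_pos: [0.6164, -0.2092, 0.1743]
eef_rot: [0.0, 0.726, 0.688, 0.0]
wrist_force: [-2.4, 0.6, 3.8]
finger_gap: 0.215
finger_force: 40.0
```

Contact exactly at the expected seated height. Release, rise and verify.

```bash
python3 -m handwheel '[{"jaw":1,"linear":[0,0,0],"rotation":[0,0,0]},{"jaw":1,"linear":[0,0,0],"rotation":[0,0,0]},{"jaw":1,"linear":[0,0,0],"rotation":[0,0,0]},{"jaw":1,"linear":[0,0,0],"rotation":[0,0,0]},{"jaw":1,"linear":[0,0,-20],"rotation":[0,0,0]},{"jaw":1,"linear":[0,0,-70],"rotation":[0,0,0]},{"jaw":1,"linear":[0,0,-110],"rotation":[0,0,0]},{"jaw":1,"linear":[0,0,-110],"rotation":[0,0,0]}]'
python3 - <<'E'
from h import *
w=cam("wrist");t=cam("top"); print(lid(w,(.6165,-.209),z=.162)); print(robot.read_state()["tool_pos"])
for g in((.4266,.3685),(.5685,.398)): print("l",lid(t,g))
print(to((.52,.25,.30),-.054),to((.43,.335,.28),-.054))
E
```

```text
time_s: 50.18
tool_pos: [0.6178, -0.2091, 0.2891]
eef_rot: [0.003, 0.726, 0.688, 0.002]
wrist_force: [-0.2, -0.1, 0.1]
finger_gap: 0.98
finger_force: 0.0
(array([ 0.61648144, -0.20981448]), np.float64(0.05704478291454036), 272, array([ 0.61704403, -0.20864097]))
[ 0.61636057 -0.2090763   0.28462536]
l (array([0.42721704, 0.36988657]), np.float64(0.03577137612390734), 65, array([0.42652134, 0.36894325]))
l (array([0.56889062, 0.39966244]), np.float64(0.03586130058508612), 65, array([0.56867364, 0.39887157]))
[[453.2, -121.0, -15.8], [0.001, 0.0, 0.0]] [[533.2, -215.4, 4.1], [0.001, 0.0, 0.0]]
```

```bash
python3 -m handwheel '[{"jaw":0.2,"linear":[453,-121,0],"rotation":[0,0,0]},{"jaw":0.2,"linear":[453,-121,0],"rotation":[0,0,0]},{"jaw":0.2,"linear":[453,-121,0],"rotation":[0,0,0]},{"jaw":0.2,"linear":[453,-121,0],"rotation":[0,0,0]},{"jaw":0.2,"linear":[453,-121,0],"rotation":[0,0,0]},{"jaw":0.2,"linear":[453,-121,0],"rotation":[0,0,0]},{"jaw":0.2,"linear":[533,-215,0],"rotation":[0,0,0]},{"jaw":0.2,"linear":[533,-215,0],"rotation":[0,0,0]}]'
python3 -m handwheel '[{"jaw":0.2,"linear":[90,-120,5],"rotation":[0,0,0]},{"jaw":0.2,"linear":[90,-120,5],"rotation":[0,0,0]},{"jaw":0.2,"linear":[90,-120,5],"rotation":[0,0,0]},{"jaw":0.2,"linear":[90,-120,5],"rotation":[0,0,0]},{"jaw":0.2,"linear":[90,-120,5],"rotation":[0,0,0]}]'
python3 - <<'E'
from h import *
w=cam("wrist"); print(robot.read_state()["tool_pos"],lid(w,(.4272,.3695)),on(w,(0,0),.03)[:2])
t=cam("top"); print(on(t,(212,240.6),.03))
E
```

```text
time_s: 51.28
tool_pos: [0.472, 0.2657, 0.2827]
eef_rot: [-0.0, 0.726, 0.688, -0.001]
wrist_force: [0.8, 0.1, 0.5]
finger_gap: 0.599
finger_force: 0.0
time_s: 51.9
tool_pos: [0.3594, 0.3597, 0.278]
eef_rot: [0.0, 0.726, 0.687, -0.0]
wrist_force: [0.1, 0.4, -0.3]
finger_gap: 0.601
finger_force: 0.0
[0.35966322 0.35955351 0.27809214] (array([0.42682027, 0.37008315]), np.float64(0.03538661996275605), 145, array([0.42629573, 0.37073058])) [-0.32957593  0.81504799]
[0.36299373 0.35930694 0.03      ]
```

```bash
python3 - <<'E'
from h import *
print(to((.4268,.3700,.10),-.054))
E
```

```text
[[14.3, 66.5, 178.1], [-0.0, 0.001, -0.002]]
```

```bash
python3 -m handwheel '[{"jaw":0.2,"linear":[14,66,0],"rotation":[0,0,0]},{"jaw":0.2,"linear":[14,66,50],"rotation":[0,0,0]},{"jaw":0.2,"linear":[14,66,110],"rotation":[0,0,0]},{"jaw":0.2,"linear":[14,66,160],"rotation":[0,0,0]},{"jaw":0.2,"linear":[14,66,178],"rotation":[0,0,0]},{"jaw":0.2,"linear":[14,66,178],"rotation":[0,0,0]},{"jaw":0.2,"linear":[14,66,178],"rotation":[0,0,0]}]'
python3 - <<'E'
from h import *
print(to((.4268,.3700,.025),-.054),robot.read_state()["tool_pos"])
E
```

```text
time_s: 52.88
tool_pos: [0.4263, 0.372, 0.1026]
eef_rot: [0.0, 0.726, 0.688, 0.001]
wrist_force: [-0.1, 0.5, 0.1]
finger_gap: 0.606
finger_force: 0.0
[[-2.1, 0.4, 77.6], [0.002, -0.002, -0.0]] [0.42632921 0.37195737 0.10260215]
```

```bash
python3 -m handwheel '[{"jaw":0.2,"linear":[-2,0,30],"rotation":[0,0,0]},{"jaw":0.2,"linear":[-2,0,60],"rotation":[0,0,0]},{"jaw":0.2,"linear":[-2,0,73],"rotation":[0,0,0]},{"jaw":0.2,"linear":[-2,0,76],"rotation":[0,0,0]},{"jaw":0.2,"linear":[-2,0,76],"rotation":[0,0,0]},{"jaw":-1,"linear":[-2,0,76],"rotation":[0,0,0]},{"jaw":-1,"linear":[-2,0,76],"rotation":[0,0,0]},{"jaw":-1,"linear":[-2,0,76],"rotation":[0,0,0]}]' 40
python3 -m handwheel '[{"jaw":-1,"linear":[0,0,0],"rotation":[0,0,0]},{"jaw":-1,"linear":[0,0,0],"rotation":[0,0,0]},{"jaw":-1,"linear":[0,0,0],"rotation":[0,0,0]},{"jaw":-1,"linear":[0,0,0],"rotation":[0,0,0]},{"jaw":-1,"linear":[0,0,0],"rotation":[0,0,0]},{"jaw":-1,"linear":[0,0,0],"rotation":[0,0,0]},{"jaw":-1,"linear":[0,0,0],"rotation":[0,0,0]}]'
```

```text
time_s: 53.88
tool_pos: [0.4253, 0.3692, 0.0248]
eef_rot: [0.0, 0.726, 0.688, 0.0]
wrist_force: [-0.3, -0.4, -0.6]
finger_gap: 0.346
finger_force: 0.0
time_s: 54.75
tool_pos: [0.4253, 0.3691, 0.0246]
eef_rot: [0.0, 0.726, 0.688, 0.0]
wrist_force: [1.1, -0.8, 3.5]
finger_gap: 0.218
finger_force: 40.0
```

```bash
python3 -m handwheel '[{"jaw":-1,"linear":[0,0,-50],"rotation":[0,0,0]},{"jaw":-1,"linear":[0,0,-110],"rotation":[0,0,0]},{"jaw":-1,"linear":[0,0,-170],"rotation":[0,0,0]},{"jaw":-1,"linear":[0,0,-205],"rotation":[0,0,0]},{"jaw":-1,"linear":[0,0,-205],"rotation":[0,0,0]},{"jaw":-1,"linear":[0,0,-205],"rotation":[0,0,0]}]'
python3 - <<'E'
from h import *
t=cam("top"); print(rim(t,(.624,.039,.135),.135)); print(robot.read_state()["tool_pos"],to((.622,-.005,.228),-.054))
E
```

```text
time_s: 55.5
tool_pos: [0.4248, 0.3686, 0.2283]
eef_rot: [0.0, 0.726, 0.688, -0.001]
wrist_force: [0.1, 0.1, -0.3]
finger_gap: 0.211
finger_force: 40.0
(array([0.62182772, 0.03624494]), np.float64(0.03134284214415708), 85)
[0.42471793 0.36850559 0.22799507] [[-362.3, 217.2, 0.2], [-0.002, 0.002, -0.0]]
```

```bash
python3 -m handwheel '[{"jaw":-1,"linear":[-362,217,0],"rotation":[0,0,0]},{"jaw":-1,"linear":[-362,217,0],"rotation":[0,0,0]},{"jaw":-1,"linear":[-362,217,0],"rotation":[0,0,0]},{"jaw":-1,"linear":[-362,217,0],"rotation":[0,0,0]},{"jaw":-1,"linear":[-362,217,0],"rotation":[0,0,0]},{"jaw":-1,"linear":[-362,217,0],"rotation":[0,0,0]},{"jaw":-1,"linear":[-362,217,0],"rotation":[0,0,0]},{"jaw":-1,"linear":[-362,217,0],"rotation":[0,0,0]}]'
python3 -m handwheel '[{"jaw":-1,"linear":[0,0,0],"rotation":[0,0,0]},{"jaw":-1,"linear":[0,0,0],"rotation":[0,0,0]}]'
python3 - <<'E'
from h import *
w=cam("wrist"); t=cam("top"); s=cam("scene"); cv2.imwrite("pics/w14.png",w["bgr"])
for c in(w,t,s):
  for g in((.622,.036,.135),(.626,.042,.135)): print(rim(c,g,.135))
print(robot.read_state()["tool_pos"])
# rim by bright annulus scan: brightest pixel in each direction
g=cv2.GaussianBlur(cv2.cvtColor(w["bgr"],cv2.COLOR_BGR2GRAY),(3,3),0).astype(int)
P=[]
for a in np.arange(0,2*np.pi,.1):
    d=np.array([np.cos(a),np.sin(a)]); r=np.arange(.024,.042,.0005)
    v=[g[tuple(np.round(proj(w,(.624+x*d[0],.039+x*d[1],.135))[::-1]).astype(int))] for x in r]
    P.append((round(float(r[int(np.argmax(v))])*1e3,1),int(max(v))))
print(P)
E
```

```text
time_s: 56.55
tool_pos: [0.6227, -0.0092, 0.2268]
eef_rot: [-0.001, 0.728, 0.685, -0.002]
wrist_force: [-0.6, 1.0, -1.8]
finger_gap: 0.221
finger_force: 40.0
time_s: 56.8
tool_pos: [0.6217, -0.0024, 0.2292]
eef_rot: [-0.0, 0.725, 0.689, -0.0]
wrist_force: [0.3, 0.6, -0.7]
finger_gap: 0.216
finger_force: 40.0
(array([0.62376788, 0.03773792]), np.float64(0.031460996543534896), 1016)
(array([0.62512103, 0.03912539]), np.float64(0.03126447910005878), 1130)
(array([0.6230781 , 0.07159931]), np.float64(0.030242136782131952), 79)
(array([0.62632479, 0.07351965]), np.float64(0.030308892758330524), 78)
(array([0.62926589, 0.03908185]), np.float64(0.03263143518633096), 80)
(array([0.62817769, 0.03946755]), np.float64(0.03254928963134165), 78)
[ 0.62208481 -0.00312188  0.22963619]
[(28.0, 153), (28.5, 158), (28.0, 155), (28.5, 159), (28.5, 155), (28.0, 158), (32.5, 163), (33.5, 165), (38.5, 167), (35.5, 166), (32.5, 163), (32.5, 159), (30.0, 159), (30.0, 183), (30.0, 207), (30.0, 209), (30.0, 200), (30.5, 197), (31.0, 201), (31.5, 193), (31.0, 202), (32.0, 197), (32.0, 174), (33.0, 161), (24.0, 135), (32.0, 138), (32.0, 134), (32.5, 138), (32.5, 139), (32.5, 136), (33.0, 133), (32.5, 135), (33.0, 137), (33.0, 136), (32.0, 136), (32.5, 140), (32.0, 137), (32.5, 135), (32.0, 137), (32.0, 143), (32.5, 137), (28.5, 138), (29.0, 138), (24.0, 139), (28.5, 138), (28.5, 138), (24.0, 138), (24.0, 139), (24.5, 138), (25.5, 139), (24.0, 139), (41.5, 162), (27.0, 140), (38.5, 139), (29.0, 153), (29.5, 163), (29.0, 160), (30.0, 160), (29.5, 159), (28.5, 155), (28.0, 159), (28.5, 159), (28.0, 159)]
```

```bash
python3 - <<'E'
from h import *
print(to((.6222,.0375,.166),-.054),robot.read_state()["tool_pos"])
E
```

```text
[[40.6, -2.0, 63.6], [0.0, 0.0, 0.001]] [ 0.62208481 -0.00312188  0.22963619]
```

```bash
python3 -m handwheel '[{"jaw":-1,"linear":[41,-2,0],"rotation":[0,0,0]},{"jaw":-1,"linear":[41,-2,0],"rotation":[0,0,0]},{"jaw":-1,"linear":[41,-2,30],"rotation":[0,0,0]},{"jaw":-1,"linear":[41,-2,62],"rotation":[0,0,0]},{"jaw":-1,"linear":[41,-2,62],"rotation":[0,0,0]},{"jaw":-1,"linear":[41,-2,62],"rotation":[0,0,0]}]'
python3 - <<'E'
from h import *
print(to((.6222,.0375,.154),-.054), robot.read_state()["tool_pos"])
E
```

```text
time_s: 57.7
tool_pos: [0.6231, 0.0371, 0.169]
eef_rot: [0.0, 0.726, 0.688, 0.001]
wrist_force: [0.9, 0.0, -1.4]
finger_gap: 0.218
finger_force: 40.0
[[0.4, -0.9, 15.0], [0.001, -0.0, 0.0]] [0.62306801 0.0370871  0.1689831 ]
```

```bash
python3 -m handwheel '[{"jaw":-1,"linear":[0,-1,5],"rotation":[0,0,0]},{"jaw":-1,"linear":[0,-1,9],"rotation":[0,0,0]},{"jaw":-1,"linear":[0,-1,12],"rotation":[0,0,0]},{"jaw":-1,"linear":[0,-1,13],"rotation":[0,0,0]},{"jaw":-1,"linear":[0,-1,13],"rotation":[0,0,0]}]'
python3 -m handwheel '[{"jaw":-1,"linear":[0,0,1],"rotation":[0,0,0]},{"jaw":-1,"linear":[0,0,2],"rotation":[0,0,0]},{"jaw":-1,"linear":[0,0,2],"rotation":[0,0,0]}]'
```

```text
time_s: 58.32
tool_pos: [0.6215, 0.037, 0.1545]
eef_rot: [0.0, 0.726, 0.688, -0.0]
wrist_force: [0.2, 0.3, -0.7]
finger_gap: 0.219
finger_force: 40.0
time_s: 58.7
tool_pos: [0.6217, 0.0372, 0.1533]
eef_rot: [0.0, 0.726, 0.688, 0.0]
wrist_force: [-2.4, -0.4, 5.9]
finger_gap: 0.218
finger_force: 40.0
```

Seated at the expected height. Release and retreat, then verify everything.

```bash
python3 -m handwheel '[{"jaw":1,"linear":[0,0,0],"rotation":[0,0,0]},{"jaw":1,"linear":[0,0,0],"rotation":[0,0,0]},{"jaw":1,"linear":[0,0,0],"rotation":[0,0,0]},{"jaw":1,"linear":[0,0,0],"rotation":[0,0,0]},{"jaw":1,"linear":[0,0,-20],"rotation":[0,0,0]},{"jaw":1,"linear":[0,0,-70],"rotation":[0,0,0]},{"jaw":1,"linear":[0,0,-130],"rotation":[0,0,0]},{"jaw":1,"linear":[0,0,-150],"rotation":[0,0,0]}]'
python3 -m handwheel '[{"jaw":1,"linear":[100,-150,0],"rotation":[0,0,0]},{"jaw":1,"linear":[100,-150,0],"rotation":[0,0,0]},{"jaw":1,"linear":[100,-150,0],"rotation":[0,0,0]},{"jaw":1,"linear":[100,-150,0],"rotation":[0,0,0]},{"jaw":1,"linear":[100,-150,0],"rotation":[0,0,0]}]'
python3 - <<'E'
from h import *
t=cam("top");s=cam("scene")
for n,g,z in(("tall",(.6165,-.2095),.168),("mid",(.622,.038),.146)):
    for c in(t,s):
        h=cv2.cvtColor(c["bgr"],cv2.COLOR_BGR2HSV); wood=((h[...,0]>5)&(h[...,0]<25)&(h[...,1]>60)).astype(np.uint8)
        p=proj(c,(*g,z+.02)); k,l,st,ce=cv2.connectedComponentsWithStats(wood); i=1+np.argmin(np.hypot(*(ce[1:]-p).T)); print(n,"knob predicted",p.round(1),"seen",ce[i].round(1),st[i,4])
    print(lid(t,g,z=z)[:3])
p=proj(t,(.4525,-.2903,.186)); h=cv2.cvtColor(t["bgr"],cv2.COLOR_BGR2HSV); wood=((h[...,0]>5)&(h[...,0]<25)&(h[...,1]>90)).astype(np.uint8)
k,l,st,ce=cv2.connectedComponentsWithStats(wood); i=1+np.argmin(np.hypot(*(ce[1:]-p).T)); print("brush",p,ce[i],st[i])
print("lid3",lid(t,(.5685,.398))[:2])
cv2.imwrite("pics/end.png",t["bgr"])
E
```

```text
time_s: 59.7
tool_pos: [0.6226, 0.0378, 0.3085]
eef_rot: [0.002, 0.726, 0.688, 0.003]
wrist_force: [0.2, 0.7, -0.2]
finger_gap: 0.978
finger_force: 0.0
time_s: 60.32
tool_pos: [0.4775, 0.1447, 0.3037]
eef_rot: [0.001, 0.726, 0.688, 0.0]
wrist_force: [0.5, 0.2, 0.0]
finger_gap: 0.999
finger_force: 0.0
tall knob predicted [409.6 150.7] seen [409.3 151. ] 51
tall knob predicted [230.9 159.4] seen [232.2 161.6] 81
(array([ 0.61466754, -0.20863568]), np.float64(0.053538296444639054), 83)
mid knob predicted [320.4 148.4] seen [320.1 148.5] 44
mid knob predicted [304.1 198.1] seen [305.3 200.5] 84
(array([0.62143943, 0.03804647]), np.float64(0.05425614791523422), 107)
brush [439.88989096 210.12963504] [437.41463415 211.64634146] [429 207  15  10  82]
lid3 (array([0.56870863, 0.39967898]), np.float64(0.035878449081491764))
```

Both lid knobs sit where seated lids should be in two views, the brush stands in its pot, and the third lid is untouched. Handing in.

```bash
python3 -c "
from cell import job
print(job.sign_off())"
```

```text
the job is handed in; nothing more can be done
None
```

I handed the job in at about 60 s: the tall and mid cups (the only two there) are locked, brushed tallest first and lidded, and the brush is back in its pot head down; no verdict came back.

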